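# Book a top-heavy damper in past the reader and dock it

## Robot

A 7-joint arm with a two-finger parallel gripper is mounted at the origin on the work surface. World frame = base frame: x ahead of the robot, y to its left, z up, the work surface at z = 0. Lengths are in mm, angles in rad, forces in N, time in s.
With the tool pointing down it reaches from about 375 to 925 mm from the base axis. Payload 3.1 kg.
Tool frame: the origin (TCP) lies at the very end of the fingers, on their centre line; the grasp point (between the pads) lies 19 mm behind it; z points along the fingers, y is the line along which they close (so a half turn about z gives the same grasp; the last joint's range is limited). The gripper opens to 85 mm and grips with 20 to 120 N. Pads are 22 mm wide; open, the fingers measure 114 mm over their backs; the gripper's body (76 mm by 85 mm) begins 54 mm behind the grasp point. The pads swing forward as they close: fully open they stand 13 mm farther back than shut.
Start: joints at [1.114, 0.383, 0.044, 1.598, -0.018, 1.161, -0.05], TCP at [228.267, -608.602, 231.269] pointing down, gripper open.
Joint ranges: [-2.61, 2.61], [-0.41, 2.15], [-1.48, 1.57], [0, 2.5], [-1.57, 4.71], [0.05, 1.97], [-2.85, 2.85]. Speed limits (rad/s): [2.79, 2.79, 3.14, 3.14, 3.14, 3.14, 3.14].

## Interface

Orientations are given as [roll, pitch, yaw] about the fixed x, y, z axes, in that order (R = Rz(yaw) Ry(pitch) Rx(roll)).
In Python, from plant import r gives the robot as it stands.
- The arm moves only by the tool apply_moves, never from a script. Its argument "series" is text: rows parted by semicolons, each of 6 numbers parted by spaces: the shift along the tool's x, y, z as a fraction of full scale, then the turn, a rotation vector about the tool's x, y, z as a fraction of full scale. In form: tx ty tz ax ay az; .... A call has 1 to 12 rows; each row shifts and turns the commanded pose from where the row before left it, along the tool's axes as they then stand; what a row does not reach is not made up. Full scale, the value 1, is 4 cm for a shift and pi/2 rad for a turn. A row lasts 1/12 s, in which the tool goes at most 41.7 mm and 7.16 degrees, less where a joint would pass 70% of its speed; a pose out of reach is approached as far as the arm can. A call with a number of a shift or a turn outside -1 to 1 is refused whole. A call with a gripper value outside its range is refused whole. "jaw" is the closure, from 0 (fully open) to 1 (shut), set as the call begins (left out, the last holds). The fingers move at their own pace and stop on an object; "force" is the grip in N (left out, the last holds). Time passes only in rows, so rows that do not move let the fingers close. It gives the time, the measured TCP pose, the force, the opening and the grip force at its end, in the units of the state.
- r.read_state(): the state, without advancing time (a new reading comes with each control period).
- r.camera(name): name is "side" or "top" or "wrist"; returns the picture (480x640x3 uint8, red, green, blue); there is no depth.
- r.camera_model(name): a dict with "fx", "fy", "cx", "cy" (pixels), "rvec" (rotation vector, rad) and "tvec" (3), from world to camera coordinates, as OpenCV has them; the wrist camera has in their place "hand_eye" (4x4, takes a point from camera to tool coordinates, whose origin is the TCP and whose axes are the flange's). Camera axes: x right, y down, z forward; pixel columns grow to the right and rows downward; lengths in mm; the calibration is good to about 2 mm. A picture is of the moment at which its call begins: read the wrist's pose just before it. camera_model takes no time and is no camera call.
- r.sign_off(): hands the job in; it is judged then, once.
The state is a dict: "time": time; "joint_pos": joint angles; "qd": joint speeds; "joint_efforts": joint torques, N m; "tcp_pos": TCP position; "tcp_rot": TCP orientation; "force": force on the tool from outside, world axes, zero at the start; "ft_torque": the same for the moment, N m; "finger_gap": finger opening in mm; "gripper_force": force on a finger pad.
Only numpy, scipy, OpenCV 4.12 (cv2) and the standard library are available. Lean on these libraries where they do the work, as an engineer would, in place of code of your own. Each camera call takes 0.05 s, during which the arm holds its last target. There are 200 camera calls.

## Task

The blue damper stands top-heavy on a springy rubber bush in its yellow carrier and would topple sideways if the grey fork did not prop it. Take the carrier by its black grip block, draw it out of the grey dock, hold it lifted with the damper balanced upright over the red and white scan pad for a good five seconds so that the reader can book it in, then slide it into the green dock until the damper stands well inside the green fork, set the carrier down there gently, flat and square in its place, and let go. Never let the damper lean far over in its carrier, never touch the damper itself, and leave the other parts on the bench alone.

Things in the scene. Friction and masses are not known exactly. Their poses are not given: they have to be found in the camera images.
- carrier: Yellow carrier: plate 310 x 100 x 8 mm with black grip block, steel counterweight, clevis. 0.58 kg nominal (0.84 with damper), balanced about under the grip block. Origin: on its underside below the grip block; x runs from grip block to damper, z up. Plate from x = -140 to 170 mm; counterweight x = -135 to -75, 36 mm high; clevis x = 110 to 170, 70 mm high.
- grip (a point): Grasp point of the carrier's black grip block, 55 mm above the carrier's underside, on its z axis, level with the pivot pin. The block is 36 mm (carrier x) by 30 mm (y), top at 86 mm: pinch it across y from above. Turning the carrier about its x axis through this point leaves the pin where it is.
- pivot (a point): The pivot pin of the damper, at x = 140, y = 0, z = 55 mm of the carrier's frame. The pin's axis runs along the carrier's x axis; the damper swings about it only (sideways).
- damper: Blue damper standing on the pin: steel rod 14 mm thick, then a blue tube 44 mm in diameter from 98 to 230 mm above the pin, steel eye on top. Origin on the pin, z along the damper (up when it stands), x along the pin. With rod 0.26 kg nominal (hidden, within 3 percent); moment of inertia about the pin 0.0064 kg m2; gravity topples it with 0.362 N m per rad of lean from vertical.
- damper_com (a point): Centre of mass of damper with rod, 142 mm from the pin on the damper's axis.
- damper_top (a point): Top of the damper's steel eye, 253 mm from the pin on the damper's axis.
- damper_hinge (a joint): Lean relative to the carrier, rad, 0 square to the plate, right-handed about carrier x (positive leans to carrier -y); stops at +-0.30, keep within +-0.2. The rubber bush is a spring to 0, 0.336 N m/rad, damping 0.003 N m s/rad: upright is unstable, time constant 0.5 s. Tilting the carrier about x pushes the damper the same way, 52 rad/s2 per rad; sideways 1 m/s2 throws it back at 5.8 rad/s2.
- dock_in: Grey dock, fixed; the carrier stands on it at the start. Floor plate 375 x 140 x 6 mm, x = -145 to 230 mm; column at x = 205 to 225, 50 mm wide. Origin: on its underside, 6 mm below where a docked carrier's origin belongs; x points into the dock (away from the robot), z up. Pull the carrier along -x by 80 mm or more to clear the fork.
- fork_in (a point): Middle of the grey fork, where the axis of a docked damper passes: x = 140, y = 0, z = 222 mm of the dock. Open to -x. Prongs 30 mm high, 70 mm apart inside from x = 120 mm on (13 mm of play either side of the damper's tube), flaring forward to 120 mm apart at x = 85 mm; outside 140 mm wide.
- dock_out: Green dock, fixed, same sizes and axes as the grey one. The carrier goes in along the dock's +x, hovering low over the floor plate, until its origin is above the dock's origin, x axes alike, and is set down on the plate (carrier origin 6 mm above the dock's). The fork then props the damper.
- fork_out (a point): Middle of the green fork, as fork_in: x = 140, y = 0, z = 222 mm of the green dock.
- scan_pad: Flat round mark on the bench, red and white, 120 mm in diameter, origin at its centre. Hold the pivot pin over it, the carrier lifted 20 to 60 mm off the bench.
- oil_filter: Orange oil filter, loose, 76 mm in diameter, 83 mm high, origin under its centre. Leave alone.
- fluid_bottle: Black bottle with yellow cap, loose, 68 mm in diameter, 170 mm high, origin under its centre. Leave alone.
- brake_disc: Steel brake disc lying loose, 170 mm in diameter, 34 mm high, origin under its centre. Leave alone.

How it is judged:
By the outcome, as a careful person would: the job done as asked, in the order asked, and still so for the second after the job is handed in, with the robot touching nothing.
It also fails if it takes over 72 s, if anything falls off the work surface, if the arm or the gripper's body presses on something with over 40 N, if the wrist force passes 120 N, or if a joint passes its speed limit or range.

## Working session

There is one attempt and no reset: what is moved stays moved. The work goes in short steps, Python scripts to look and compute and a tool call to move; the robot and the scene stay as the last step left them, time stands still between calls to the robot, and variables do not carry over. Pictures are saved under pics/ and viewed, at most 10 in all, crops included, and the job is handed in when it is done.

Besides the shell and the picture viewer there is one more tool, called after "Request:" by a JSON object that holds its "method" and its "body". apply_moves: Moves the arm, as the interface text tells. Shift numbers are shares of 4 cm and turn numbers shares of pi/2 rad, none past 1 either way. Its arguments: {"type":"object","properties":{"series":{"type":"string"},"jaw":{"type":"number"},"force":{"type":"number"}},"required":["series"]}

```bash
ls; mkdir -p pics; python3 - <<'E'
from plant import r
import cv2
s=r.read_state(); print(s)
for n in("side","top","wrist"):
    im=r.camera(n); cv2.imwrite(f"pics/{n}0.png",im[:,:,::-1]); print(n,r.camera_model(n))
E
```

```text
pics
{'time': 0.0, 'joint_pos': array([ 1.11418261,  0.38383444,  0.04383103,  1.5996078 , -0.01790375,
        1.16118196, -0.04989497]), 'qd': array([ 0.00176461, -0.0011294 ,  0.00125261, -0.00075395,  0.00101071,
       -0.00028974, -0.00038935]), 'joint_efforts': array([-4.39997905e-06, -4.33465362e+01,  1.02452338e+00, -2.49516946e+01,
        1.05790253e-02,  1.13934922e-02,  3.57100525e-06]), 'tcp_pos': array([ 227.91782879, -607.7122609 ,  229.87179559]), 'tcp_rot': array([-3.13895709e+00,  1.37250381e-04,  3.58899355e-01]), 'force': array([ 0.49633597,  0.39791655, -0.88596312]), 'ft_torque': array([ 0.00250418, -0.05916692, -0.02577888]), 'gripper_force': 0.0, 'finger_gap': 85.654258425846}
side {'fx': 590.1687995480733, 'fy': 590.1687995480733, 'cx': 311.3119390068511, 'cy': 247.77513707335217, 'rvec': array([ 0.57370428, -2.76294214,  0.98604704]), 'tvec': array([ 576.22026232,  335.42742728, 1633.71642143])}
top {'fx': 583.6376480014319, 'fy': 583.6376480014319, 'cx': 328.33152693022095, 'cy': 246.1988366007029, 'rvec': array([ 2.19393601, -2.16353631,  0.06717496]), 'tvec': array([ -24.53931874,  651.33749168, 1691.44796956])}
wrist {'fx': 379.58855597864545, 'fy': 379.58855597864545, 'cx': 316.9230860931683, 'cy': 233.8016744351424, 'hand_eye': array([[-1.10173053e-03, -9.46950043e-01, -3.21378907e-01,
         8.30400274e+01],
       [ 9.99999391e-01, -1.06165994e-03, -2.99929254e-04,
        -2.88352284e-01],
       [-5.71770907e-05, -3.21379042e-01,  9.46950637e-01,
        -1.42541939e+02],
       [ 0.00000000e+00,  0.00000000e+00,  0.00000000e+00,
         1.00000000e+00]])}
```

View pics/top0.png

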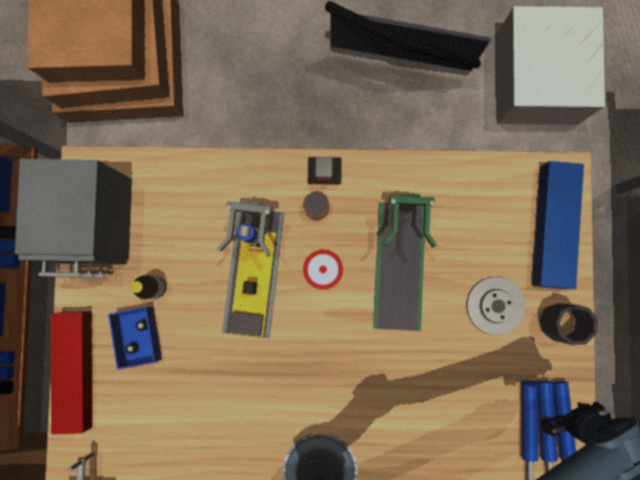

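View pics/side0.png

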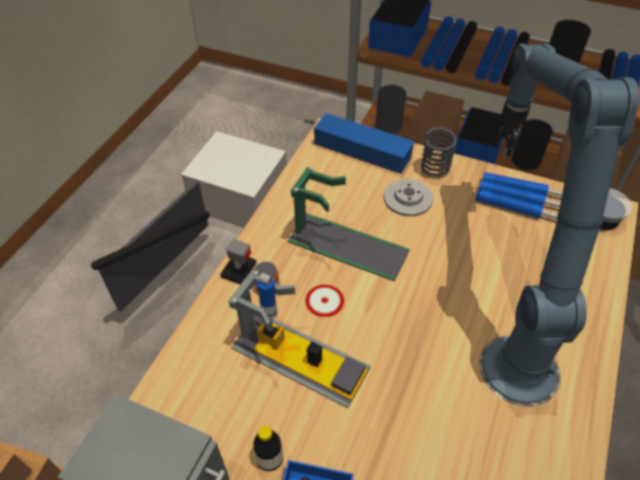

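Top view: grey dock with yellow carrier around (252,270), grip block (250,288), pad (323,269), green dock (400,265), and the oil filter as a dark disc at (316,205). The side view shows the damper at (266,290) near the grey fork. I'll enlarge the region that matters.

```bash
cat > h.py <<'E'
import numpy as np, cv2
from plant import r
CM={n:r.camera_model(n) for n in("side","top")}
def ray(n,uv):
    m=CM[n];R=cv2.Rodrigues(m["rvec"])[0];uv=np.atleast_2d(np.asarray(uv,float))
    d=np.c_[(uv[:,0]-m["cx"])/m["fx"],(uv[:,1]-m["cy"])/m["fy"],np.ones(len(uv))]@R
    return -R.T@m["tvec"],d
def onz(n,uv,z):
    c,d=ray(n,uv); return c+d*((z-c[2])/d[:,2])[:,None]
def proj(n,p):
    m=CM[n];R=cv2.Rodrigues(m["rvec"])[0];q=np.atleast_2d(p)@R.T+m["tvec"]
    return np.c_[m["fx"]*q[:,0]/q[:,2]+m["cx"],m["fy"]*q[:,1]/q[:,2]+m["cy"]]
E
python3 - <<'E'
from h import *
im=cv2.imread("pics/top0.png")
c=cv2.resize(im[190:345,215:445],None,fx=3.45,fy=3.45,interpolation=cv2.INTER_CUBIC); cv2.imwrite("pics/c1.png",c)
hsv=cv2.cvtColor(im,cv2.COLOR_BGR2HSV)
H,S,V=cv2.split(hsv)
def roi(m,u0,u1,v0,v1):
    o=np.zeros_like(m);o[v0:v1,u0:u1]=m[v0:v1,u0:u1];return o
red=roi(((H<8)|(H>172))&(S>150),290,355,235,300)
p=np.argwhere(red)[:,::-1]; print("pad",onz("top",p.mean(0),0), len(p))
def edges(m,v0,v1,z,step=1):
    L=[];Rr=[]
    for v in range(v0,v1):
        u=np.flatnonzero(m[v])
        if len(u)>1: L.append((u[0]-.5,v));Rr.append((u[-1]+.5,v))
    for nm,e in(("L",L),("R",Rr)):
        w=onz("top",np.array(e),z)[:,:2]; f=cv2.fitLine(w.astype(np.float32),cv2.DIST_HUBER,0,.01,.01).ravel()
        f*= np.sign(f[0]) if 0 else 1
        d=f[:2]*np.sign(f[0]); print(nm,"yaw",np.arctan2(d[1],d[0]),"pt",f[2:],len(w))
ye=roi((H>20)&(H<32)&(S>200)&(V>110),215,290,230,345); print("yellow");edges(ye,262,312,14)
gr=roi((H>45)&(H<90)&(S>70),360,440,190,345); print("green");edges(gr,255,325,6)
bl=roi(V<45,238,262,276,300); p=np.argwhere(bl)[:,::-1]; print("block",p.mean(0),len(p),onz("top",p.mean(0),92))
b2=roi((H>105)&(H<130)&(S>120),230,265,215,250); p=np.argwhere(b2)[:,::-1]; print("blue",p.mean(0),len(p))
ss=cv2.imread("pics/side0.png");h2=cv2.cvtColor(ss,cv2.COLOR_BGR2HSV)
sb=roi((h2[:,:,0]>105)&(h2[:,:,0]<130)&(h2[:,:,1]>120),245,290,260,325);p=np.argwhere(sb)[:,::-1];print("side blue",p.mean(0),len(p))
print("filter",onz("top",[316,205],83),"bottle",onz("top",[149,285],100))
E
```

```text
pad [[584.94785542   1.04661487   0.        ]] 439
yellowTraceback (most recent call last):
  File "<stdin>", line 19, in <module>
  File "<stdin>", line 16, in edges
  File "h.py", line 9, in onz
    c,d=ray(n,uv); return c+d*((z-c[2])/d[:,2])[:,None]
        ~~~^^^^^^
  File "h.py", line 6, in ray
    d=np.c_[(uv[:,0]-m["cx"])/m["fx"],(uv[:,1]-m["cy"])/m["fy"],np.ones(len(uv))]@R
             ~~^^^^^
IndexError: index 0 is out of bounds for axis 1 with size 0
```

View pics/c1.png

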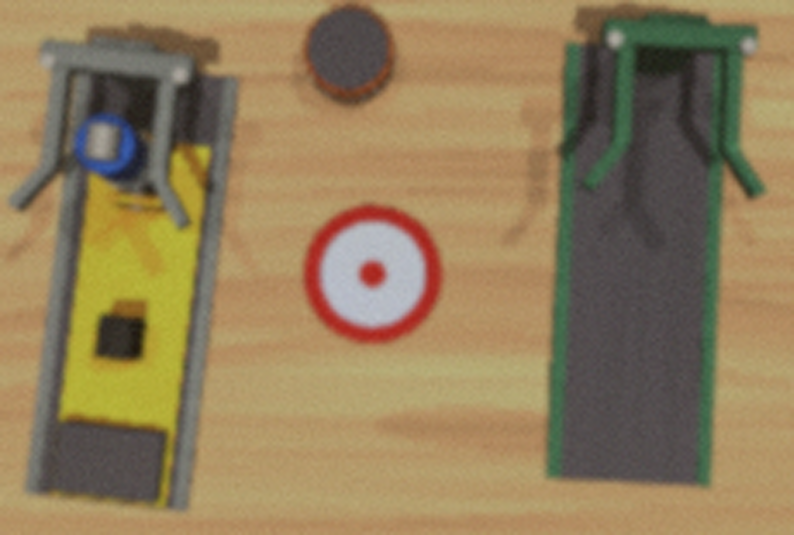

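The crop shows the damper resting on the left (+y) prong of the grey fork and the block at crop (120,338). The pad is at (372,273), and the green dock's rims are clear from crop x≈560 to 712. I'll fix the yellow thresholds.

```bash
cat > m0.py <<'E'
from h import *
im=cv2.imread("pics/top0.png")
H,S,V=[a.astype(int) for a in cv2.split(cv2.cvtColor(im,cv2.COLOR_BGR2HSV))]
print(H[270,262],S[270,262],V[270,262],"green",H[300,377],S[300,377],V[300,377],"blk",V[288,250])
def roi(m,u0,u1,v0,v1):
    o=np.zeros(m.shape,bool);o[v0:v1,u0:u1]=m[v0:v1,u0:u1];return o
def fit(w,nm):
    f=cv2.fitLine(w[:,:2].astype(np.float32),cv2.DIST_HUBER,0,.01,.01).ravel()
    d=f[:2]*np.sign(f[0]); print(nm,"yaw %.4f"%np.arctan2(d[1],d[0]),"y(x): x=%.1f y=%.1f"%tuple(f[2:]),len(w))
def edges(m,v0,v1,z):
    L=[];R=[]
    for v in range(v0,v1):
        u=np.flatnonzero(m[v])
        if len(u)>1: L.append((u[0]-.5,v));R.append((u[-1]+.5,v))
    fit(onz("top",L,z),"L");fit(onz("top",R,z),"R")
ye=roi((abs(H-H[270,262])<5)&(S>190),215,290,230,345); print("yellow");edges(ye,275,310,14)
gr=roi((abs(H-H[300,377])<15)&(S>70),360,440,190,345); print("green");edges(gr,262,325,6)
for u in(385,395,405,415): # bottom edge of green dock: dark->wood
    col=V[320:340,u]; print("bot",u,col)
bl=roi(V<60,238,262,276,300); p=np.argwhere(bl)[:,::-1]; print("block",p.mean(0),p.min(0),p.max(0),len(p),onz("top",p.mean(0),92))
print("filter",onz("top",[316,205],83),"bottle",onz("top",[149,285],100))
sm=cv2.imread("pics/side0.png");HS,SS,VS=[a.astype(int) for a in cv2.split(cv2.cvtColor(sm,cv2.COLOR_BGR2HSV))]
m=roi(VS<60,302,326,335,372);p=np.argwhere(m)[:,::-1];print("side block",p.mean(0),p.min(0),p.max(0),len(p),onz("side",p.mean(0),60))
for n,u0,u1,v0,v1,hs in(("top",228,268,215,250,(H,S)),("side",245,290,258,325,(HS,SS))):
    m=roi((abs(hs[0]-112)<12)&(hs[1]>140),u0,u1,v0,v1);p=np.argwhere(m)[:,::-1];print(n,"blue",p.mean(0),p.min(0),p.max(0),len(p))
E
python3 m0.py
```

```text
29 176 183 green 66 91 104 blk 55
yellowTraceback (most recent call last):
  File "m0.py", line 16, in <module>
    ye=roi((abs(H-H[270,262])<5)&(S>190),215,290,230,345); print("yellow");edges(ye,275,310,14)
                                                                           ~~~~~^^^^^^^^^^^^^^^
  File "m0.py", line 15, in edges
    fit(onz("top",L,z),"L");fit(onz("top",R,z),"R")
        ~~~^^^^^^^^^^^
  File "h.py", line 9, in onz
    c,d=ray(n,uv); return c+d*((z-c[2])/d[:,2])[:,None]
        ~~~^^^^^^
  File "h.py", line 6, in ray
    d=np.c_[(uv[:,0]-m["cx"])/m["fx"],(uv[:,1]-m["cy"])/m["fy"],np.ones(len(uv))]@R
             ~~^^^^^
IndexError: index 0 is out of bounds for axis 1 with size 0
```

```bash
sed -i 's/(abs(H-H\[270,262\])<5)&(S>190)/(abs(H-26)<6)\&(S>165)/' m0.py; python3 - <<'E'
import cv2
im=cv2.imread("pics/top0.png");h=cv2.cvtColor(im,cv2.COLOR_BGR2HSV)
print(h[300,225:275].tolist())
E
python3 m0.py
```

```text
[[19, 86, 167], [19, 50, 142], [24, 20, 126], [34, 15, 116], [12, 23, 113], [17, 18, 97], [6, 28, 90], [20, 61, 96], [26, 145, 125], [28, 168, 170], [29, 182, 179], [29, 179, 180], [29, 177, 183], [30, 176, 180], [30, 177, 180], [29, 179, 180], [29, 179, 179], [28, 180, 180], [29, 173, 183], [29, 178, 179], [29, 177, 180], [29, 178, 181], [29, 174, 180], [29, 174, 185], [29, 173, 183], [29, 178, 181], [29, 175, 181], [29, 177, 182], [29, 179, 179], [29, 177, 177], [28, 178, 181], [28, 179, 180], [28, 173, 181], [29, 177, 180], [28, 175, 184], [29, 181, 178], [28, 174, 185], [28, 178, 179], [28, 180, 177], [28, 177, 180], [28, 176, 183], [26, 178, 169], [23, 148, 148], [17, 83, 108], [19, 21, 98], [34, 18, 116], [35, 13, 122], [35, 23, 122], [20, 58, 132], [19, 92, 161]]
29 176 183 green 66 91 104 blk 55
yellow
L yaw -0.1046 y(x): x=513.2 y=258.3 35
R yaw -0.1056 y(x): x=514.7 y=161.4 35
green
L yaw -0.0372 y(x): x=518.9 y=-155.7 63
R yaw -0.0367 y(x): x=518.0 y=-290.7 63
bot 385 [ 83  83  86  82  87  87  84  87 106 137 167 179 181 179 176 181 177 179
 178 180]
bot 395 [ 83  86  85  84  83  87  84  84  94 125 162 174 179 181 178 178 179 182
 178 181]
bot 405 [ 87  85  89  87  83  84  84  86  93 101 142 168 181 177 181 181 178 178
 177 182]
bot 415 [ 82  86  85  87  85  84  85  86  85  93 120 157 175 179 178 181 178 180
 182 178]
block [249.57627119 287.1440678 ] [244 282] [255 292] 118 [[528.23622337 203.45312548  92.        ]]
filter [[764.61246362  20.70727457  83.        ]] bottle [[530.18115031 484.76623142 100.        ]]
side block [314.04098361 354.01639344] [308 343] [320 365] 244 [[526.95562791 212.70383389  60.        ]]
top blue [247.49367089 233.86075949] [237 224] [253 240] 79
side blue [266.49074074 293.2962963 ] [257 280] [274 306] 324
```

Request:
{"method": "apply_moves", "body": {"series": "0.67 -0.77 0 0 0 0;0.67 -0.77 0 0 0 0;0.67 -0.77 0 0 0 0;0.67 -0.77 0 0 0 0;0.67 -0.77 0 0 0 0;0.67 -0.77 0 0 0 0;0.67 -0.77 0 0 0 0;0.67 -0.77 0 0 0 0;0.67 -0.77 0 0 0 0;0.67 -0.77 0 0 0 0;0.67 -0.77 0 0 0 0;0.67 -0.77 0 0 0 0", "jaw": 0}}

```text
time: 1.15
tcp_pos: [399.5, -147.7, 231.2]
tcp_rot: [3.141, 0.0, 0.359]
force: [0.6, -0.1, -0.1]
finger_gap: 85.2
gripper_force: 0.0
```

```bash
python3 - <<'E'
from h import *
s=r.read_state(); print(s["time"],s["tcp_pos"].round(1),s["tcp_rot"].round(4),s["joint_pos"].round(2))
rear=onz("top",[[385,328.9],[395,329.3],[405,330],[415,330.4]],6);print(rear.round(1))
y=-.037;c=np.array([518.45,-223.2]);d=np.array([np.cos(y),np.sin(y)]);t=((rear[:,:2]-c)@d).mean();print("dock_out origin",c+d*(t+145))
print("cams",ray("top",[320,240])[0].round(),ray("side",[320,240])[0].round())
E
```

```text
1.15 [ 399.5 -147.7  231.2] [3.1411e+00 1.0000e-04 3.5850e-01] [ 0.62 -0.03 -0.35  2.09 -0.01  1.08 -0.94]
[[ 411.8 -185.1    6. ]
 [ 411.  -214.4    6. ]
 [ 409.5 -243.7    6. ]
 [ 408.7 -273.     6. ]]
dock_out origin [ 555.5141178 -224.5719985]
cams [ 527.  -36. 1734.] [ 194.  937. 1483.]
```

Request:
{"method": "apply_moves", "body": {"series": "0 0 0 0 0 -0.0775;0 0 0 0 0 -0.0775;0 0 0 0 0 -0.0775;0 0 0 0 0 -0.0775;0 0 0 0 0 -0.0775;0 0 0 0 0 -0.0775;0 0 0 0 0 -0.0775;0 0 0 0 0 -0.0775;0 0 0 0 0 -0.0775;0 0 0 0 0 -0.0775;0 0 0 0 0 -0.0775;0 0 0 0 0 -0.0775"}}

```text
time: 2.15
tcp_pos: [399.2, -149.5, 231.0]
tcp_rot: [-3.141, -0.0, 1.826]
force: [0.1, 0.5, 0.3]
finger_gap: 85.4
gripper_force: 0.0
```

Request:
{"method": "apply_moves", "body": {"series": "0 0 0 0 0 -0.0775;0 0 0 0 0 -0.0775;0 0 0 0 0 -0.0775;0 0 0 0 0 -0.0775;0 0 0 0 0 -0.0775;0 0 0 0 0 -0.0775;0 0 0 0 0 -0.0775;0 0 0 0 0 -0.0775;0 0 0 0 0 -0.0775;0 0 0 0 0 -0.0775"}}

```text
time: 2.98
tcp_pos: [399.2, -149.5, 231.0]
tcp_rot: [3.141, -0.001, 3.043]
force: [-0.4, 0.3, -0.5]
finger_gap: 85.5
gripper_force: 0.0
```

```bash
python3 - <<'E'
from h import *
s=r.read_state(); print(s["time"],s["tcp_pos"].round(1),s["tcp_rot"].round(4),s["joint_pos"].round(2))
E
```

```text
2.9833 [ 399.2 -149.5  231. ] [ 3.1415e+00 -6.0000e-04  3.0430e+00] [ 0.57 -0.04 -0.3   2.09 -0.01  1.08  1.75]
```

Request:
{"method": "apply_moves", "body": {"series": "-0.14 0.92 0.08 0 0 0;-0.14 0.92 0.08 0 0 0;-0.14 0.92 0.08 0 0 0;-0.14 0.92 0.08 0 0 0;-0.14 0.92 0.08 0 0 0;-0.14 0.92 0.08 0 0 0;-0.14 0.92 0.08 0 0 0;-0.14 0.92 0.08 0 0 0;-0.14 0.92 0.08 0 0 0.004;-0.14 0.92 0.08 0 0 0;0 0 0 0 0 0"}}

```text
time: 3.9
tcp_pos: [493.1, 220.1, 199.3]
tcp_rot: [3.134, -0.001, 3.042]
force: [-0.5, 1.3, 1.3]
finger_gap: 85.4
gripper_force: 0.0
```

```bash
python3 - <<'E'
from h import *
s=r.read_state(); print(s["time"],s["tcp_pos"].round(1),s["tcp_rot"].round(4),s["joint_pos"].round(2))
im=r.camera("wrist")
cv2.imwrite("pics/w1.png",im[:,:,::-1])
E
```

```text
3.9 [493.1 220.1 199.3] [ 3.1336e+00 -7.0000e-04  3.0415e+00] [ 0.08  0.27 -0.65  1.87  0.18  1.05  0.83]
```

View pics/w1.png

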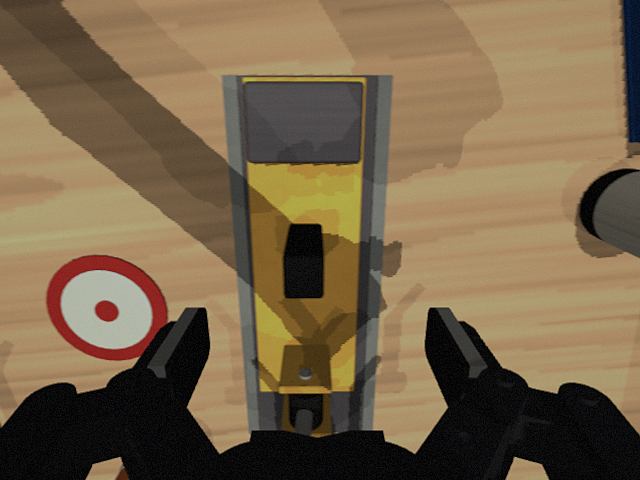

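Wrist view: the block's top face spans cols 283–323 down to row 298, the plate's rear edge is near row 78, and yellow edges run at roughly cols 245 and 365. I'll cast rays for the block position and yaw.

```bash
cat >> h.py <<'E'
from scipy.spatial.transform import Rotation as Rot
def wonz(pos,rot,uv,z):
    m=r.camera_model("wrist");uv=np.atleast_2d(np.asarray(uv,float));T=m["hand_eye"];R=Rot.from_euler("xyz",rot).as_matrix()
    d=np.c_[(uv[:,0]-m["cx"])/m["fx"],(uv[:,1]-m["cy"])/m["fy"],np.ones(len(uv))]@T[:3,:3].T@R.T
    c=R@T[:3,3]+pos; return c+d*((z-c[2])/d[:,2])[:,None]
E
python3 - <<'E'
from h import *
P=[493.1,220.1,199.3];A=[3.1336,-.0007,3.0415]
im=cv2.imread("pics/w1.png");H,S,V=[a.astype(int) for a in cv2.split(cv2.cvtColor(im,cv2.COLOR_BGR2HSV))]
b=V<35
print("block rows/cols:",[(v,np.flatnonzero(b[v,265:345])[[0,-1]]+265) for v in range(230,302,8) if b[v,265:345].any()], [np.flatnonzero(b[200:330,u])[[0,-1]]+200 for u in(290,300,310,318)])
f=np.array([[u,np.flatnonzero(b[200:330,u]).max()+200.5] for u in range(290,318,2)]);w=wonz(P,A,f,92);print("front edge",w.mean(0).round(1))
m=[];
for v in range(278,294):
    u=np.flatnonzero(b[v,265:345])+265; m.append((u.mean(),v,))
w=wonz(P,A,m,92);print("mid top",w[[0,-1]].round(1))
ye=(abs(H-26)<10)&(S>120)
for v in(190,215,240,300,330,360):
    u=np.flatnonzero(ye[v,235:380])+235; a=wonz(P,A,[[u[0]-.5,v],[u[-1]+.5,v]],14);print(v,u[[0,-1]],a[:,:2].round(1).tolist(),((a[0]+a[1])/2)[:2].round(1))
col=V[60:95,:];print("rear",[ (u,col[:,u].tolist()) for u in(300,)], wonz(P,A,[[305,81]],14).round(1))
E
```

```text
block rows/cols: [(230, array([289, 320])), (238, array([288, 321])), (246, array([286, 321])), (254, array([284, 322])), (262, array([284, 322])), (270, array([284, 322])), (278, array([285, 322])), (286, array([285, 322])), (294, array([285, 322]))] [array([226, 297]), array([225, 297]), array([225, 297]), array([225, 297])]
front edge [543.4 205.8  92. ]
mid top [[527.8 208.   92. ]
 [539.7 206.6  92. ]]
190 [248 361] [[474.8, 162.5], [485.1, 262.0]] [479.9 212.3]
215 [250 360] [[497.5, 160.7], [507.7, 259.6]] [502.6 210.2]
240 [251 359] [[521.0, 157.9], [531.4, 257.2]] [526.2 207.5]
300 [255 357] [[582.3, 152.1], [592.7, 251.2]] [587.5 201.7]
330 [256 355] [[615.5, 148.0], [626.0, 247.0]] [620.7 197.5]
360 [258 354] [[650.7, 144.6], [661.3, 243.5]] [656.  194.1]
rear [(300, [175, 175, 175, 171, 172, 171, 176, 172, 176, 173, 172, 173, 174, 175, 182, 108, 61, 162, 181, 179, 184, 113, 55, 67, 73, 81, 84, 79, 83, 83, 82, 86, 81, 78, 82])] [[391.7 222.5  14. ]]
```

Request:
{"method": "apply_moves", "body": {"series": "0 0 0 0 0 0;0 0 0 0 0 0"}}

```text
time: 4.12
tcp_pos: [493.8, 208.8, 198.8]
tcp_rot: [-3.14, -0.001, 3.029]
force: [-0.3, 0.4, -0.0]
finger_gap: 85.1
gripper_force: 0.0
```

```bash
cat >> h.py <<'E'
def delta(target,yaw,roll=np.pi):
    s=r.read_state();R=Rot.from_euler("xyz",s["tcp_rot"])
    d=R.inv().apply(np.array(target)-s["tcp_pos"])/40; a=(R.inv()*Rot.from_euler("xyz",[roll,0,yaw])).as_rotvec()/(np.pi/2)
    print(s["time"],s["tcp_pos"].round(2),s["tcp_rot"].round(4),s["joint_pos"].round(2),"shift",d.round(4),"turn",a.round(4),"F",s["force"].round(1),s["ft_torque"].round(3),"gap",s["finger_gap"])
E
python3 -c "
from h import *
delta([526,207.8,42],np.pi-.104)"
```

```text
4.1167 [493.75 208.75 198.8 ] [-3.1399e+00 -7.0000e-04  3.0291e+00] [ 0.09  0.27 -0.64  1.88  0.18  1.06  0.83] shift [-0.8065  0.0733  3.9194] turn [-0.0011 -0.0005 -0.0054] F [-0.3  0.4 -0. ] [ 0.005 -0.038  0.017] gap 85.09886438042257
```

Request:
{"method": "apply_moves", "body": {"series": "-0.1 0.01 0.3 0 0 0;-0.1 0.01 0.5 0 0 0;-0.1 0.01 0.6 0 0 0;-0.1 0.01 0.6 0 0 0;-0.1 0.01 0.6 0 0 0;-0.1 0.01 0.5 0 0 -0.005;-0.1 0.01 0.3 0 0 0;-0.1 0 0.2 0 0 0;0 0 0.1 0 0 0;0 0 0 0 0 0;0 0 0 0 0 0;0 0 0 0 0 0"}}

```text
time: 5.12
tcp_pos: [526.8, 210.4, 52.5]
tcp_rot: [3.141, 0.002, 3.039]
force: [-0.1, 0.4, 0.4]
finger_gap: 85.4
gripper_force: 0.0
```

```bash
python3 -c "
from h import *
delta([526,207.8,42],np.pi-.104)
s=r.read_state();im=r.camera('wrist');cv2.imwrite('pics/w2.png',im[:,:,::-1]);print(s['tcp_pos'],s['tcp_rot'])"
```

```text
5.1167 [526.77 210.38  52.53] [3.1406e+00 2.0000e-03 3.0388e+00] [ 0.    0.52 -0.55  1.9   0.36  0.82  0.73] shift [ 0.013  -0.0664  0.2632] turn [0.0007 0.0013 0.0008] F [-0.1  0.4  0.4] [ 0.042 -0.033 -0.039] gap 85.44843078690415
[526.76712918 210.3794974   52.53027032] [3.14056990e+00 2.01857100e-03 3.03882315e+00]
```

View pics/w2.png

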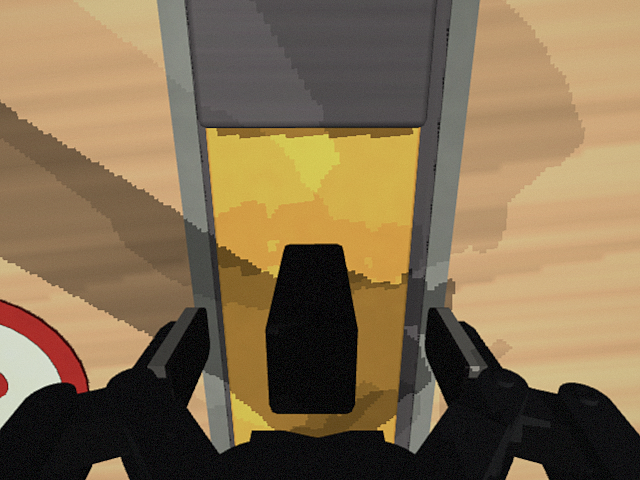

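The block's top face covers cols 266–356 and rows 330–413, centred slightly left of the finger midline (317).

```bash
python3 - <<'E'
from h import *
P=[526.767,210.379,52.53];A=[3.14057,.0020186,3.03882]
im=cv2.imread("pics/w2.png");V=im.max(2).astype(int);b=V<40
e=[np.flatnonzero(b[v,230:400])[[0,-1]]+230 for v in range(345,405,10)];print(e)
f=[[np.mean(x),v] for x,v in zip(e,range(345,405,10))];w=wonz(P,A,f,92);print("mid",w[[0,-1]].round(1))
print("front/rear", wonz(P,A,[[311,413.5],[312,329.5]],92).round(1), "cw edge z50 (x=-75)",wonz(P,A,[[312,126.5]],50).round(1))
print("counterweight lr z50",wonz(P,A,[[199,122],[427,122]],50).round(1))
E
```

```text
[array([267, 356]), array([267, 356]), array([268, 355]), array([268, 355]), array([269, 354]), array([269, 354])]
mid [[516.6 210.   92. ]
 [536.1 207.9  92. ]]
front/rear [[543.8 206.9  92. ]
 [510.9 210.8  92. ]] cw edge z50 (x=-75) [[452.2 216.7  50. ]]
counterweight lr z50 [[446.3 175.7  50. ]
 [455.  258.8  50. ]]
```

Request:
{"method": "apply_moves", "body": {"series": "0 -0.02 0.1 0 -0.001 0;0 -0.02 0.1 0 0 0;0 0 0.06 0 0 0;0 0 0 0 0 0;0 0 0 0 0 0;0 0 0 0 0 0"}}

```text
time: 5.67
tcp_pos: [525.8, 208.2, 40.8]
tcp_rot: [3.142, 0.001, 3.039]
force: [0.2, -0.3, 0.5]
finger_gap: 85.5
gripper_force: 0.0
```

Request:
{"method": "apply_moves", "body": {"series": "0 0 0 0 0 0;0 0 0 0 0 0;0 0 0 0 0 0;0 0 0 0 0 0;0 0 0 0 0 0;0 0 0 0 0 0;0 0 0 0 0 0;0 0 0 0 0 0", "jaw": 1, "force": 70}}

```text
time: 6.33
tcp_pos: [526.1, 208.7, 41.1]
tcp_rot: [3.141, 0.002, 3.039]
force: [0.4, 1.3, 2.2]
finger_gap: 29.0
gripper_force: 70.8
```

```bash
python3 - <<'E'
from h import *
delta([526.8,208.9,42],np.pi-.105)
for n in("side","top"):
    im=r.camera(n);cv2.imwrite(f"pics/{n}1.png",im[:,:,::-1])
s=cv2.imread("pics/side1.png")[250:350,220:360];t=cv2.imread("pics/top1.png")[190:290,200:340]
cv2.imwrite("pics/c2.png",cv2.resize(np.hstack([s,t]),None,fx=2.85,fy=2.85,interpolation=cv2.INTER_CUBIC))
E
```

```text
6.3333 [526.14 208.71  41.14] [3.1408e+00 2.2000e-03 3.0388e+00] [-0.    0.53 -0.54  1.91  0.38  0.8   0.72] shift [-0.016   0.0064 -0.0214] turn [0.0005 0.0014 0.0014] F [0.4 1.3 2.2] [ 0.166  0.004 -0.038] gap 29.00816274594935
```

View pics/c2.png

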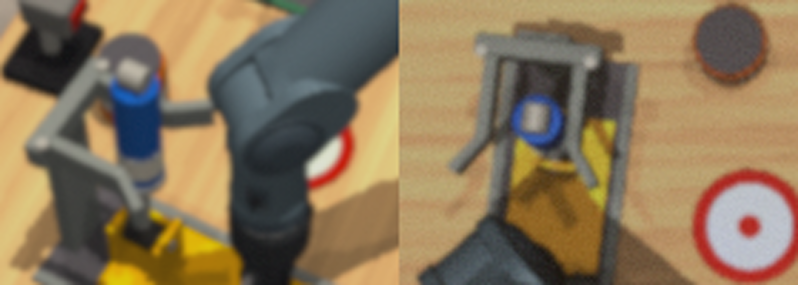

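The damper stands in the fork with the tube visible in both views: crop (135,130) in the side view and (537,118) in the top view. Next I'll write the lean estimator and a small planner.

```bash
cat > lean.py <<'E'
from h import *
import json,os
from scipy.optimize import lsq_linear
PHI0=np.pi-3.1408   # carrier flat at this tool roll
def carrier(s):
    R=Rot.from_euler("xyz",s["tcp_rot"]).as_matrix(); g=s["tcp_pos"]-19*R[:,2]
    ex=-R[:,0]; yaw=np.arctan2(ex[1],ex[0]); ex=np.array([np.cos(yaw),np.sin(yaw),0])
    phi=-((s["tcp_rot"][0]%(2*np.pi))-np.pi)-PHI0
    return g,ex,yaw,phi
def blob(n,im,guess,half=32):
    H,S,V=[a.astype(int) for a in cv2.split(cv2.cvtColor(im,cv2.COLOR_RGB2HSV))]
    u0,v0=(guess-half).astype(int).clip(0)
    m=((abs(H-111)<14)&(S>110))[v0:v0+2*half,u0:u0+2*half].astype(np.uint8)
    nl,lab,st,_=cv2.connectedComponentsWithStats(m)
    if nl<2: return None
    k=1+st[1:,4].argmax(); c,_=cv2.findContours((lab==k).astype(np.uint8),cv2.RETR_EXTERNAL,cv2.CHAIN_APPROX_NONE)
    h=cv2.convexHull(max(c,key=len)); M=cv2.moments(h)
    if M["m00"]<40: return None
    return np.array([M["m10"]/M["m00"]+u0,M["m01"]/M["m00"]+v0]),M["m00"]
def measure(n,s,im):
    g,ex,yaw,phi=carrier(s); pin=g+140*ex; ey=np.array([-ex[1],ex[0],0])
    b=blob(n,im,proj(n,pin+[0,0,170])[0])
    if b is None: return None
    c,d=ray(n,b[0]);d=d[0]
    if n=="top": p=c+d*((pin[2]+167-c[2])/d[2])
    else: p=c+d*(((pin-c)@ex)/(d@ex))
    return np.arctan2(-(p-pin)@ey,(p-pin)[2]),((p-pin)@ex),(p-pin)[2],b[1]
def look(names):
    out=[]
    for n in names:
        s=r.read_state();im=r.camera(n);m=measure(n,s,im);out.append((s["time"],n,m,carrier(s)[3]))
        print("%.3f"%s["time"],n,None if m is None else np.round(m,4),"phi %.4f"%out[-1][3])
    return out
E
python3 - <<'E'
from lean import *
s=r.read_state();print(s["tcp_pos"].round(1),s["tcp_rot"].round(4))
for n,f in(("top","top0"),("side","side0")):
    print(n,measure(n,s,cv2.imread(f"pics/{f}.png")[:,:,::-1].copy()))
look(["top","side","top","side"])
E
```

```text
[526.2 208.7  41.2] [3.1407e+00 2.2000e-03 3.0387e+00]
top (np.float64(-0.025649502544514768), np.float64(6.366785655443273), np.float64(167.00000000000009), 230.5)
side (np.float64(-0.003361895834456249), np.float64(1.7549850461762162e-13), np.float64(192.5085159857327), 382.0)
6.433 top [2.0700e-02 6.4417e+00 1.6700e+02 2.4050e+02] phi 0.0001
6.483 side [2.980000e-02 0.000000e+00 1.912059e+02 3.945000e+02] phi 0.0001
6.533 top [1.9600e-02 6.6201e+00 1.6700e+02 2.4300e+02] phi 0.0001
6.583 side [2.980000e-02 0.000000e+00 1.912393e+02 3.945000e+02] phi 0.0001
```

Request:
{"method": "apply_moves", "body": {"series": "0 0 -0.05 0 0 0;0 0 -0.12 0 0 0;0 0 -0.15 0 0 0;0 0 -0.15 0 0 0;0 0 -0.1 0 0 0;0 0 -0.03 0 0 0;0 0 0 0 0 0;0 0 0 0 0 0"}}

```text
time: 7.3
tcp_pos: [525.8, 208.1, 65.0]
tcp_rot: [-3.141, 0.002, 3.039]
force: [0.7, 0.2, -7.7]
finger_gap: 29.3
gripper_force: 69.7
```

```bash
python3 - <<'E'
from lean import *
look(["top","side"]);delta([526.8,208.9,66],np.pi-.105)
E
```

```text
7.300 top [9.5000e-03 6.7214e+00 1.6700e+02 2.4350e+02] phi -0.0009
7.350 side [2.530000e-02 0.000000e+00 1.908087e+02 4.085000e+02] phi -0.0011
7.4 [525.51 207.97  64.61] [-3.1412e+00  1.0000e-03  3.0386e+00] [ 0.02  0.5  -0.56  1.9   0.35  0.84  0.74] shift [-0.0298  0.0264 -0.0348] turn [-0.0003  0.0006  0.0013] F [ 0.2  0.1 -7.8] [0.032 0.035 0.002] gap 29.517694364300784
```

Request:
{"method": "apply_moves", "body": {"series": "0 0 0 0.007 0 0;0 0 0 0.007 0 0;0 0 0 0 0 0;0 0 0 0 0 0;0 0 0 0 0 0;0 0 0 0 0 0;0 0 0 0 0 0;0 0 0 0 0 0;0 0 0 0 0 0;0 0 0 0 0 0;0 0 0 0 0 0;0 0 0 0 0 0"}}

```text
time: 8.4
tcp_pos: [525.8, 208.1, 64.9]
tcp_rot: [-3.12, 0.002, 3.039]
force: [0.2, -1.7, -7.2]
finger_gap: 29.2
gripper_force: 69.8
```

```bash
python3 - <<'E'
from lean import *
look(["top","side","top"]);delta([526.8,208.9,66],np.pi-.105)
t=r.camera("top");cv2.imwrite("pics/c3.png",cv2.resize(t[190:260,215:285,::-1],None,fx=8,fy=8,interpolation=cv2.INTER_CUBIC))
E
```

```text
8.400 top [-1.5620e-01  3.7458e+00  1.6700e+02  2.2500e+02] phi -0.0228
8.450 side [-1.229000e-01  0.000000e+00  1.902579e+02  3.640000e+02] phi -0.0228
8.500 top [-1.6670e-01  4.5246e+00  1.6700e+02  2.0600e+02] phi -0.0227
8.55 [525.85 208.19  64.89] [-3.1197e+00  1.6000e-03  3.0386e+00] [-0.    0.5  -0.55  1.89  0.37  0.86  0.72] shift [-0.0219  0.0195 -0.0281] turn [-0.014   0.001   0.0012] F [-0.1  0.2 -7.9] [0.019 0.023 0.004] gap 29.43922498006605
```

View pics/c3.png

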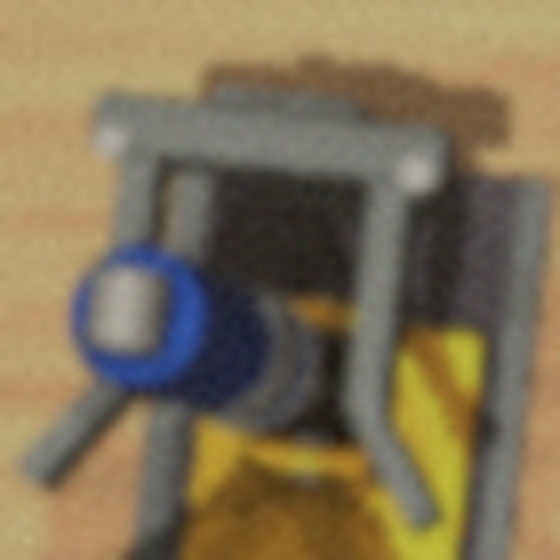

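The crop shows the bright blue top ring at crop (140,315) leaning on the left prong, with the dark tube side to its right. My mask picks up only the top ring, so the estimator should use the ring's height of 230 mm.

```bash
python3 - <<'E'
from lean import *
im3=r.camera("top");cv2.imwrite("pics/top3.png",im3[:,:,::-1])
for f in("top0","top1","top3"):
    im=cv2.imread(f"pics/{f}.png");h=cv2.cvtColor(im,cv2.COLOR_BGR2HSV)
    v=232 if f!="top3" else 229
    print(f,[tuple(x) for x in h[v,222:262:1].tolist()])
    H,S,V=[a.astype(int) for a in cv2.split(h)]
    for vt in(0,110,130):
        m=((abs(H-111)<14)&(S>110)&(V>vt))[215:250,220:270].astype(np.uint8)
        c,_=cv2.findContours(m,cv2.RETR_EXTERNAL,cv2.CHAIN_APPROX_NONE);c=max(c,key=cv2.contourArea)
        print(vt,m.sum(),cv2.minEnclosingCircle(c),cv2.fitEllipse(cv2.convexHull(c)))
E
```

```text
top0 [(19, 108, 182), (18, 103, 180), (18, 109, 177), (19, 108, 175), (18, 95, 163), (19, 59, 138), (25, 23, 121), (36, 11, 119), (30, 16, 115), (36, 13, 96), (15, 42, 73), (20, 76, 90), (19, 61, 112), (19, 27, 104), (114, 62, 116), (112, 138, 139), (112, 155, 145), (113, 97, 131), (143, 9, 117), (16, 32, 135), (23, 21, 147), (17, 26, 159), (22, 24, 161), (18, 25, 153), (18, 27, 141), (25, 29, 116), (30, 8, 93), (113, 86, 98), (111, 162, 137), (111, 172, 162), (111, 167, 159), (112, 161, 135), (113, 129, 81), (118, 66, 50), (130, 31, 49), (30, 9, 58), (23, 35, 87), (27, 24, 107), (30, 17, 121), (45, 12, 125)]
0 132 ((25.5, 16.5), 9.192488670349121) ((25.441062927246094, 16.50058364868164), (17.13222885131836, 17.98751449584961), 139.18699645996094)
110 96 ((25.0, 16.5), 8.381627082824707) ((24.871440887451172, 16.72224998474121), (15.288987159729004, 16.82465934753418), 98.86774444580078)
130 61 ((26.5, 18.5), 7.106435298919678) ((26.74407386779785, 18.48777961730957), (9.990702629089355, 14.048637390136719), 50.42740249633789)
top1 [(20, 107, 184), (19, 107, 183), (19, 106, 182), (1
[... 1461 characters left out ...]
0), (100, 18, 84), (8, 13, 81), (14, 43, 77), (17, 74, 86), (16, 109, 112), (17, 153, 127), (17, 180, 132), (18, 183, 128), (19, 181, 113), (18, 182, 105), (21, 146, 122), (23, 92, 133), (27, 43, 129), (41, 15, 133)]
0 139 ((15.456140518188477, 15.17543888092041), 10.200387001037598) ((14.168148040771484, 15.49036979675293), (16.590938568115234, 21.42562484741211), 129.3740692138672)
110 88 ((11.683206558227539, 14.057251930236816), 8.383825302124023) ((12.390010833740234, 14.242507934570312), (15.001021385192871, 16.570775985717773), 21.264644622802734)
130 57 ((13.0, 15.0), 7.211202621459961) ((13.2665376663208, 15.160928726196289), (11.8512601852417, 14.44560432434082), 38.02285385131836)
```

```bash
python3 - <<'E'
s=open("lean.py").read()
s=s.replace("(abs(H-111)<14)&(S>110)","(abs(H-112)<10)&(S>75)&(V>95)").replace("[0,0,170]","[0,0,230]").replace("pin[2]+167","pin[2]+230")
open("lean.py","w").write(s)
from lean import *
s=r.read_state()
print("now",look(["top"]))
print("left",measure("top",s,cv2.imread("pics/top3.png")[:,:,::-1].copy()))
s=dict(s);s["tcp_pos"]=np.array([526.14,208.71,41.14]);s["tcp_rot"]=np.array([3.1408,.0022,3.0388])
print("right",measure("top",s,cv2.imread("pics/top1.png")[:,:,::-1].copy()))
print("start",measure("top",s,cv2.imread("pics/top0.png")[:,:,::-1].copy()))
E
```

```text
8.650 top [-9.0500e-02  1.4567e+00  2.3000e+02  1.7950e+02] phi -0.0227
now [(8.65, 'top', (np.float64(-0.09052625786730722), np.float64(1.4566705343966189), np.float64(229.99999999999986), 179.5), np.float64(-0.02274472666638161))]
left (np.float64(-0.09022593234399306), np.float64(1.3362067665150823), np.float64(229.99999999999986), 180.0)
right (np.float64(0.05243095699399697), np.float64(1.9216920338711374), np.float64(229.9999999999999), 226.0)
start (np.float64(0.020375670529802176), np.float64(1.4748621659459844), np.float64(229.9999999999999), 218.0)
```

```bash
cat > ctl.py <<'E'
from lean import *
import sys
K,B,G,A=4.06,0.47,52.5,5.77; DT=1/120; FILE="st.json"
def step(x,phi,dphi,ay,h=DT):
    th,w,d=x; acc=K*th-B*(w-dphi)+G*(phi+d)+A*ay
    return np.array([th+w*h+.5*acc*h*h,w+acc*h,d])
F=np.array([[1,DT,0],[K*DT,1-B*DT,G*DT],[0,0,1]]); Q=np.diag([1e-8,(0.15**2)*DT*0.1,(0.001**2)*DT])
def load(): 
    o=json.load(open(FILE)); o["x"]=np.array(o["x"]);o["P"]=np.array(o["P"]);return o
def save(o): json.dump({k:(v.tolist() if isinstance(v,np.ndarray) else v) for k,v in o.items()},open(FILE,"w"))
def inp(o,t): # pending rows: phi knots, lateral position knots (m) starting at o["t0"]
    p=o["phi"];v=o["vy"];k=(t-o["t0"])*12;i=int(np.floor(k+1e-9))
    if i>=len(v): return p[-1],0,0
    fr=k-i; return p[i]+fr*(p[i+1]-p[i]),(p[i+1]-p[i])*12,v[i]
def propagate(o,t):
    while o["t"]<t-1e-6:
        ph,dp,v=inp(o,o["t"]); v2=inp(o,o["t"]+DT)[2]
        o["x"]=step(o["x"],ph,dp,(v2-v)/DT); o["P"]=F@o["P"]@F.T+Q; o["t"]+=DT
def observe(n=3):
    o=load()
    for _ in range(n):
        s=r.read_state();im=r.camera("top");m=measure("top",s,im);propagate(o,s["time"])
        if m is None: print("lost");continue
        S=o["P"][0,0]+.003**2;k=o["P"][:,0]/S;e=m[0]-o["x"][0]
        o["x"]=o["x"]+k*e;o["P"]=o["P"]-np.outer(k,o["P"][0])
        print("t%.2f m %.4f e %.4f x %s phi_meas %.4f F %s"%(s["time"],m[0],e,o["x"].round(4),carrier(s)[3],s["force"].round(1)))
    return o
def plan(o,target=None,yaw=None,n=12,T=None,lim=.06,thmax=None):
    """target: grip point xyz; n rows sent, move takes T rows"""
    s=r.read_state();propagate(o,s["time"]);g,ex,yaw0,_=carrier(s);g0=g.copy()
    target=g if target is None else np.array(target,float);yaw=yaw0 if yaw is None else yaw
    T=T or n;N=36; a=np.clip(np.arange(N+1)/T,0,1); q=a**3*(10-15*a+6*a*a)
    pos=g+q[:,None]*(target-g); yy=yaw0+q*(yaw-yaw0)
    ey=np.array([-np.sin(yaw0),np.cos(yaw0),0]); pinv=140*np.diff(yy)
    vy=((np.diff(pos,axis=0)@ey)+pinv)/1000*12
    phi0=inp(o,s["time"])[0]
    def sim(u):
        x=o["x"].copy();p=np.r_[phi0,u];out=[];vp=0
        for k in range(N):
            x=np.array([x[0],x[1]+A*(vy[k]-vp),x[2]]);vp=vy[k]
            for j in range(5): x=step(x,p[k]+(j+.5)/5*(p[k+1]-p[k]),(p[k+1]-p[k])*12,0,1/60)
            out.append(x[:2])
        return np.array(out)
    b=sim(np.zeros(N)); M=np.array([(sim(e)-b) for e in np.eye(N)])
    d=o["x"][2]; wt=np.ones(N);wt[-1]=10
    rows=[M[:,:,0].T*8*wt[:,None],M[:,:,1].T*2*wt[:,None],np.eye(N)*2,(np.eye(N)-np.eye(N,k=-1))*20]
    rhs=[-b[:,0]*8*wt,-b[:,1]*2*wt,np.full(N,-2*d),np.r_[20*phi0,np.zeros(N-1)]]
    u=lsq_linear(np.vstack(rows),np.concatenate(rhs),(-lim,lim)).x; th=sim(u)
    phis=np.r_[phi0,u];txt=[];ph=[phi0];e=np.zeros(6)
    for k in range(n):
        Y=yy[k]+np.pi;rel=(pos[k+1]-pos[k]);tx=np.array([np.cos(Y),np.sin(Y),0]);ty=np.array([np.sin(Y),-np.cos(Y),0])
        dphi=phis[k+1]-ph[-1];ax=round(-dphi/(np.pi/2),4);ph.append(ph[-1]-ax*np.pi/2)
        w=np.array([rel@tx/40,rel@ty/40-19*ax*np.pi/2/40,-rel[2]/40,ax,0,-(yy[k+1]-yy[k])/(np.pi/2)])
        w[[0,1,2]]+=e[:3];rr=w.round(3);rr[3]=ax;rr[5]=round(w[5],4);e=w-rr
        txt.append(" ".join("%g"%(v+0) for v in rr))
    print("grip",g0.round(1),"yaw %.4f"%yaw0,"pred th",th[:n:3,0].round(3),th[n-1].round(3),"phi",phis[:n+1:3].round(3));print(";".join(txt))
    o.update(t0=s["time"],phi=[float(v) for v in ph],vy=vy[:n].tolist());save(o)
E
python3 - <<'E'
from ctl import *
s=r.read_state();t=s["time"]
save(dict(t=t,x=[-.09,0,0],P=np.diag([.005**2,.01**2,.004**2]),t0=t,phi=[-.022,-.022],vy=[0]))
o=load();plan(o,target=[526.5,208.2,85])
E
```

```text
grip [525.8 208.6  83.9] yaw -0.1030 pred th [-0.092 -0.064 -0.024 -0.007] [-0.003  0.013] phi [-0.022  0.022 -0.004 -0.004 -0.001]
0 0.021 0 -0.0285 0 0;-0.001 0.004 -0.001 -0.0048 0 0;-0.001 -0.005 -0.002 0.0054 0 0;-0.002 -0.007 -0.003 0.0074 0 0;-0.002 -0.005 -0.004 0.0058 0 0;-0.003 -0.004 -0.004 0.0032 0 0;-0.002 -0.002 -0.004 0.0011 0 0;-0.003 -0.001 -0.004 -0.0001 0 0;-0.002 -0.001 -0.003 -0.0008 0 0;-0.001 0 -0.002 -0.0008 0 0;0 0.001 -0.001 -0.0008 0 0;-0.001 0 0 -0.0005 0 0
```

Request:
{"method": "apply_moves", "body": {"series": "0 0.021 0 -0.0285 0 0;-0.001 0.004 -0.001 -0.0048 0 0;-0.001 -0.005 -0.002 0.0054 0 0;-0.002 -0.007 -0.003 0.0074 0 0;-0.002 -0.005 -0.004 0.0058 0 0;-0.003 -0.004 -0.004 0.0032 0 0;-0.002 -0.002 -0.004 0.0011 0 0;-0.003 -0.001 -0.004 -0.0001 0 0;-0.002 -0.001 -0.003 -0.0008 0 0;-0.001 0 -0.002 -0.0008 0 0;0 0.001 -0.001 -0.0008 0 0;-0.001 0 0 -0.0005 0 0"}}

```text
time: 9.7
tcp_pos: [526.6, 207.9, 66.0]
tcp_rot: [-3.141, 0.002, 3.038]
force: [0.1, -0.3, -7.7]
finger_gap: 29.4
gripper_force: 70.5
```

```bash
python3 -c "
from ctl import *
o=observe();plan(o)"
```

```text
t9.70 m 0.0402 e 0.0520 x [0.0402 0.1252 0.0016] phi_meas -0.0018 F [ 0.1 -0.3 -7.7]
t9.75 m 0.0383 e -0.0083 x [0.0416 0.1046 0.0009] phi_meas -0.0018 F [ 0.5 -0.5 -7.8]
t9.80 m 0.0367 e -0.0103 x [ 0.0413  0.0674 -0.0003] phi_meas -0.0018 F [ 0.8 -0.6 -8.4]
grip [526.5 208.   85. ] yaw -0.1033 pred th [0.049 0.035 0.012 0.003] [ 0.002 -0.006] phi [-0.001 -0.012  0.003  0.003  0.001]
0 -0.009 0 0.012 0 0;0 0 0 -0.0002 0 0;0 0.004 0 -0.0045 0 0;0 0.003 0 -0.0048 0 0;0 0.003 0 -0.0034 0 0;0 0.001 0 -0.0017 0 0;0 0 0 -0.0004 0 0;0 0 0 0.0003 0 0;0 0 0 0.0005 0 0;0 -0.001 0 0.0005 0 0;0 0 0 0.0004 0 0;0 0 0 0.0002 0 0
```

```bash
python3 -c "
from ctl import *
o=load();t=r.read_state()['time'];o.update(t=t,x=np.array([.036,-.025,0.0]),P=np.diag([.003**2,.03**2,.004**2]),t0=t,phi=[-.0012,-.0012],vy=[0]);save(o)
plan(o)"
```

```text
grip [526.5 208.   85. ] yaw -0.1033 pred th [0.034 0.019 0.007 0.002] [ 0.001 -0.004] phi [-0.001 -0.004  0.002  0.001  0.   ]
0 -0.003 0 0.0043 0 0;0 0 0 -0.0005 0 0;0 0.002 0 -0.002 0 0;0 0.001 0 -0.002 0 0;0 0.001 0 -0.0012 0 0;0 0 0 -0.0005 0 0;0 0 0 -0.0001 0 0;0 0 0 0.0003 0 0;0 0 0 0.0002 0 0;0 0 0 0.0003 0 0;0 0 0 0.0002 0 0;0 0 0 0.0001 0 0
```

Request:
{"method": "apply_moves", "body": {"series": "0 -0.003 0 0.0043 0 0;0 0 0 -0.0005 0 0;0 0.002 0 -0.002 0 0;0 0.001 0 -0.002 0 0;0 0.001 0 -0.0012 0 0;0 0 0 -0.0005 0 0;0 0 0 -0.0001 0 0;0 0 0 0.0003 0 0;0 0 0 0.0002 0 0;0 0 0 0.0003 0 0;0 0 0 0.0002 0 0;0 0 0 0.0001 0 0"}}

```text
time: 10.85
tcp_pos: [526.5, 208.3, 66.0]
tcp_rot: [3.141, 0.002, 3.039]
force: [-0.3, 0.8, -7.5]
finger_gap: 29.2
gripper_force: 70.5
```

```bash
python3 -c "
from ctl import *
o=observe();plan(o,n=9)"
```

```text
t10.85 m -0.0507 e -0.0521 x [-0.0507 -0.1277 -0.0014] phi_meas -0.0003 F [-0.3  0.8 -7.5]
t10.90 m -0.0558 e 0.0015 x [-0.0564 -0.1322 -0.0012] phi_meas -0.0003 F [ 0.7 -0.1 -8.2]
t10.95 m -0.0604 e 0.0029 x [-0.0616 -0.1288 -0.0008] phi_meas -0.0003 F [ 0.4  0.6 -7.4]
grip [526.5 208.3  85. ] yaw -0.1028 pred th [-0.078 -0.057 -0.02 ] [-0.009  0.044] phi [ 0.     0.023 -0.004 -0.003]
0 0.016 0 -0.0216 0 0;0 0 0 -0.0005 0 0;0 -0.005 0 0.0076 0 0;0 -0.006 0 0.0081 0 0;0 -0.005 0 0.0058 0 0;0 -0.002 0 0.003 0 0;0 0 0 0.0009 0 0;0 0 0 -0.0004 0 0;0 0 0 -0.0008 0 0
```

Request:
{"method": "apply_moves", "body": {"series": "0 0.016 0 -0.0216 0 0;0 0 0 -0.0005 0 0;0 -0.005 0 0.0076 0 0;0 -0.006 0 0.0081 0 0;0 -0.005 0 0.0058 0 0;0 -0.002 0 0.003 0 0;0 0 0 0.0009 0 0;0 0 0 -0.0004 0 0;0 0 0 -0.0008 0 0"}}

```text
time: 11.75
tcp_pos: [526.5, 208.4, 66.0]
tcp_rot: [-3.139, 0.002, 3.039]
force: [0.0, 0.1, -7.0]
finger_gap: 29.2
gripper_force: 70.8
```

```bash
python3 -c "
from ctl import *
o=observe();plan(o,n=8)"
```

```text
t11.75 m 0.0126 e 0.0238 x [ 0.0125  0.0965 -0.0002] phi_meas -0.0035 F [ 0.   0.1 -7. ]
t11.80 m 0.0164 e -0.0007 x [ 0.0167  0.0865 -0.0003] phi_meas -0.0036 F [-0.1 -0.6 -6.4]
t11.85 m 0.0194 e -0.0015 x [ 0.0201  0.0745 -0.0004] phi_meas -0.0038 F [-0.5  0.  -7.3]
grip [526.5 207.9  84.9] yaw -0.1033 pred th [0.028 0.021 0.007] [ 0.005 -0.024] phi [-0.003 -0.008  0.002]
0 -0.005 0 0.0067 0 0;0 0 0 -0.0006 0 0;0 0.003 0 -0.0031 0 0;0 0.002 0 -0.0031 0 0;0 0.002 0 -0.0022 0 0;0 0 0 -0.001 0 0;0 0.001 0 -0.0003 0 0;0 0 0 0.0002 0 0
```

Tracking works. I'll keep settling in the fork, then pull out.

Request:
{"method": "apply_moves", "body": {"series": "0 -0.005 0 0.0067 0 0;0 0 0 -0.0006 0 0;0 0.003 0 -0.0031 0 0;0 0.002 0 -0.0031 0 0;0 0.002 0 -0.0022 0 0;0 0 0 -0.001 0 0;0 0.001 0 -0.0003 0 0;0 0 0 0.0002 0 0"}}

```text
time: 12.57
tcp_pos: [526.6, 208.0, 65.9]
tcp_rot: [3.139, 0.002, 3.038]
force: [-0.0, 0.8, -6.2]
finger_gap: 29.4
gripper_force: 70.8
```

```bash
python3 -c "
from ctl import *
o=observe()
y=-.103;plan(o,target=[526.5-115*np.cos(y),208-115*np.sin(y),85],n=10)"
```

```text
t12.57 m 0.0043 e -0.0008 x [ 0.0043 -0.0243 -0.0004] phi_meas 0.0016 F [-0.   0.8 -6.2]
t12.62 m 0.0012 e -0.0020 x [ 0.0021 -0.0233 -0.0005] phi_meas 0.0017 F [-0.3 -0.4 -8.1]
t12.67 m 0.0021 e 0.0010 x [ 0.0016 -0.0144 -0.0004] phi_meas 0.0018 F [-0.1 -0.  -7.6]
grip [526.5 208.3  85. ] yaw -0.1029 pred th [0.001 0.    0.    0.   ] [ 0. -0.] phi [0.002 0.001 0.    0.   ]
0.025 0 0 0.0005 0 0;0.141 -0.001 0 0.0004 0 0;0.303 -0.001 0 0.0002 0 0;0.443 -0.001 0 0.0001 0 0;0.525 -0.001 0 0 0 0;0.525 -0.001 0 0 0 0;0.444 -0.001 0 0.0001 0 0;0.302 -0.001 0 0 0 0;0.142 0 0 0 0 0;0.025 0 0 -0.0001 0 0
```

Request:
{"method": "apply_moves", "body": {"series": "0.025 0 0 0.0005 0 0;0.141 -0.001 0 0.0004 0 0;0.303 -0.001 0 0.0002 0 0;0.443 -0.001 0 0.0001 0 0;0.525 -0.001 0 0 0 0;0.525 -0.001 0 0 0 0;0.444 -0.001 0 0.0001 0 0;0.302 -0.001 0 0 0 0;0.142 0 0 0 0 0;0.025 0 0 -0.0001 0 0"}}

```text
time: 13.55
tcp_pos: [410.8, 220.0, 65.8]
tcp_rot: [3.141, 0.001, 3.041]
force: [0.8, 0.5, -7.6]
finger_gap: 29.4
gripper_force: 70.8
```

```bash
python3 -c "
from ctl import *
o=observe()
plan(o,target=[420,150,85],yaw=-.08,n=10)"
```

```text
t13.55 m 0.0159 e 0.0161 x [ 0.0158  0.0351 -0.0001] phi_meas -0.0007 F [ 0.8  0.5 -7.6]
t13.60 m 0.0162 e -0.0014 x [ 0.0168  0.0345 -0.0002] phi_meas 0.0001 F [-0.1  0.4 -7.4]
t13.65 m 0.0177 e -0.0010 x [ 0.0181  0.0343 -0.0003] phi_meas 0.0007 F [-0.1 -0.6 -7.8]
grip [413.8 219.9  85.3] yaw -0.1038 pred th [ 0.022 -0.002 -0.026  0.005] [0.005 0.09 ] phi [ 0.     0.042 -0.009 -0.038]
-0.003 -0.003 0 -0.0164 0 -0.0001;-0.016 -0.078 0 -0.0092 0 -0.0007;-0.035 -0.18 0.001 -0.0011 0 -0.0016;-0.051 -0.271 0.002 0.0067 0 -0.0023;-0.059 -0.324 0.001 0.0121 0 -0.0028;-0.058 -0.326 0.001 0.0138 0 -0.0028;-0.047 -0.276 0.002 0.0118 0 -0.0023;-0.032 -0.186 0.001 0.0064 0 -0.0016;-0.014 -0.086 0 0.0001 0 -0.0007;-0.003 -0.011 0 -0.0052 0 -0.0001
```

```bash
sed -i 's/\*20\]/*7]/; s/np.r_\[20\*phi0/np.r_[7*phi0/' ctl.py; python3 -c "
from ctl import *
o=load();o.update(phi=[0.0003,.0003],vy=[0])
plan(o,target=[422,150,85],yaw=-.085,n=12,T=11)"
```

```text
grip [413.8 219.9  85.3] yaw -0.1038 pred th [ 0.022  0.    -0.011  0.003] [ 0.008 -0.022] phi [ 0.     0.045  0.001 -0.045 -0.007]
-0.003 -0.006 0 -0.0073 0 -0.0001;-0.014 -0.055 0 -0.0141 0 -0.0005;-0.033 -0.139 0.001 -0.0072 0 -0.001;-0.048 -0.222 0.001 0.003 0 -0.0015;-0.06 -0.281 0.001 0.0107 0 -0.0019;-0.063 -0.302 0.002 0.0146 0 -0.002;-0.058 -0.284 0.001 0.0144 0 -0.0019;-0.046 -0.228 0.001 0.0107 0 -0.0015;-0.03 -0.148 0.001 0.004 0 -0.001;-0.014 -0.063 0 -0.0042 0 -0.0005;-0.002 -0.004 0 -0.0102 0 -0.0001;0 0.008 0 -0.0099 0 0
```

Request:
{"method": "apply_moves", "body": {"series": "-0.003 -0.006 0 -0.0073 0 -0.0001;-0.014 -0.055 0 -0.0141 0 -0.0005;-0.033 -0.139 0.001 -0.0072 0 -0.001;-0.048 -0.222 0.001 0.003 0 -0.0015;-0.06 -0.281 0.001 0.0107 0 -0.0019;-0.063 -0.302 0.002 0.0146 0 -0.002;-0.058 -0.284 0.001 0.0144 0 -0.0019;-0.046 -0.228 0.001 0.0107 0 -0.0015;-0.03 -0.148 0.001 0.004 0 -0.001;-0.014 -0.063 0 -0.0042 0 -0.0005;-0.002 -0.004 0 -0.0102 0 -0.0001;0 0.008 0 -0.0099 0 0"}}

```text
time: 14.7
tcp_pos: [420.4, 150.1, 64.7]
tcp_rot: [-3.137, 0.002, 3.058]
force: [0.4, 0.7, -7.2]
finger_gap: 29.7
gripper_force: 70.8
```

```bash
python3 -c "
from ctl import *
o=observe()
plan(o,target=[434,80,85],yaw=-.07,n=12,T=11)"
```

```text
t14.70 m 0.0121 e -0.0323 x [ 0.0122 -0.0237 -0.0006] phi_meas -0.0055 F [ 0.4  0.7 -7.2]
t14.75 m 0.0049 e -0.0056 x [ 0.0072 -0.0562 -0.0009] phi_meas -0.0056 F [-0.5 -1.1 -8.2]
t14.80 m 0.0001 e -0.0039 x [ 0.0019 -0.0881 -0.0012] phi_meas -0.0068 F [-0.2 -0.8 -7.5]
grip [420.2 149.6  83.6] yaw -0.0847 pred th [-0.011 -0.018 -0.017  0.   ] [ 0.007 -0.018] phi [-0.007  0.051 -0.001 -0.045 -0.006]
-0.003 0.017 0 -0.0371 0 -0.0001;-0.019 -0.063 -0.002 -0.0042 0 -0.0004;-0.041 -0.147 -0.002 0.0048 0 -0.0008;-0.063 -0.224 -0.005 0.0081 0 -0.0012;-0.076 -0.279 -0.005 0.0113 0 -0.0015;-0.082 -0.3 -0.006 0.0135 0 -0.0016;-0.076 -0.281 -0.005 0.0136 0 -0.0015;-0.06 -0.226 -0.005 0.0102 0 -0.0012;-0.039 -0.147 -0.003 0.0038 0 -0.0008;-0.018 -0.062 -0.001 -0.0042 0 -0.0004;-0.003 -0.004 0 -0.0103 0 -0.0001;0 0.007 0 -0.0099 0 0
```

```bash
python3 - <<'E'
s=open("ctl.py").read()
s=s.replace('ph,dp,v=inp(o,o["t"]); v2=inp(o,o["t"]+DT)[2]','ph,dp,v2=inp(o,o["t"]+1e-6); v=inp(o,o["t"]-DT+1e-6)[2]')
s=s.replace('    if i>=len(v): return','    if i<0: return p[0],0,0\n    if i>=len(v): return')
open("ctl.py","w").write(s)
from ctl import *
o=load();o.update(x=np.array([-.0045,-.1,-.0004]),P=np.diag([.003**2,.03**2,.002**2]),phi=[-.007,-.007],vy=[0])
plan(o,target=[434,80,85],yaw=-.07,n=12,T=11)
E
```

```text
grip [420.2 149.6  83.6] yaw -0.0847 pred th [-0.012 -0.018 -0.017  0.   ] [ 0.007 -0.018] phi [-0.007  0.05  -0.002 -0.045 -0.007]
-0.003 0.016 0 -0.0365 0 -0.0001;-0.019 -0.062 -0.002 -0.0041 0 -0.0004;-0.041 -0.147 -0.002 0.0046 0 -0.0008;-0.063 -0.224 -0.005 0.008 0 -0.0012;-0.076 -0.279 -0.005 0.0112 0 -0.0015;-0.082 -0.3 -0.006 0.0136 0 -0.0016;-0.076 -0.281 -0.005 0.0135 0 -0.0015;-0.06 -0.227 -0.005 0.0103 0 -0.0012;-0.039 -0.146 -0.003 0.0038 0 -0.0008;-0.018 -0.063 -0.001 -0.0042 0 -0.0004;-0.003 -0.003 0 -0.0103 0 -0.0001;0 0.007 0 -0.01 0 0
```

Request:
{"method": "apply_moves", "body": {"series": "-0.003 0.016 0 -0.0365 0 -0.0001;-0.019 -0.062 -0.002 -0.0041 0 -0.0004;-0.041 -0.147 -0.002 0.0046 0 -0.0008;-0.063 -0.224 -0.005 0.008 0 -0.0012;-0.076 -0.279 -0.005 0.0112 0 -0.0015;-0.082 -0.3 -0.006 0.0136 0 -0.0016;-0.076 -0.281 -0.005 0.0135 0 -0.0015;-0.06 -0.227 -0.005 0.0103 0 -0.0012;-0.039 -0.146 -0.003 0.0038 0 -0.0008;-0.018 -0.063 -0.001 -0.0042 0 -0.0004;-0.003 -0.003 0 -0.0103 0 -0.0001;0 0.007 0 -0.01 0 0"}}

```text
time: 15.85
tcp_pos: [434.3, 80.2, 65.1]
tcp_rot: [-3.137, 0.002, 3.073]
force: [-0.1, 0.3, -7.2]
finger_gap: 29.3
gripper_force: 71.3
```

```bash
python3 -c "
from ctl import *
o=observe()
y=-.06;plan(o,target=[585-140*np.cos(y),1-140*np.sin(y),85],yaw=y,n=12,T=11)"
```

```text
t15.85 m 0.0769 e 0.0755 x [0.0768 0.1457 0.001 ] phi_meas -0.0059 F [-0.1  0.3 -7.2]
t15.90 m 0.0773 e -0.0067 x [0.0799 0.1185 0.0004] phi_meas -0.0059 F [-0.  -0.3 -7.7]
t15.95 m 0.0786 e -0.0072 x [ 0.0817  0.0821 -0.0006] phi_meas -0.0069 F [-0.4  0.6 -8.3]
grip [434.   79.9  84. ] yaw -0.0698 pred th [ 0.088  0.029 -0.001  0.006] [ 0.01  -0.031] phi [-0.007  0.047  0.005 -0.045 -0.006]
-0.003 -0.022 0 0.0139 0 0;-0.015 -0.045 -0.001 -0.0285 0 -0.0002;-0.034 -0.132 -0.002 -0.0198 0 -0.0005;-0.051 -0.221 -0.004 -0.0012 0 -0.0008;-0.063 -0.285 -0.004 0.0115 0 -0.001;-0.068 -0.307 -0.004 0.0165 0 -0.0011;-0.062 -0.288 -0.004 0.016 0 -0.001;-0.05 -0.232 -0.003 0.0117 0 -0.0008;-0.032 -0.149 -0.003 0.0043 0 -0.0005;-0.015 -0.064 -0.001 -0.0041 0 -0.0002;-0.003 -0.004 0 -0.0104 0 0;0 0.008 0 -0.0102 0 0
```

```bash
python3 -c "
from ctl import *
o=load();o.update(x=np.array([.081,.045,-.0003]),P=np.diag([.003**2,.03**2,.001**2]),phi=[-.007,-.007],vy=[0])
plan(o,n=8)"
```

```text
grip [434.   79.9  84. ] yaw -0.0698 pred th [0.081 0.036 0.012] [ 0.009 -0.035] phi [-0.007  0.     0.005]
0 -0.021 0 0.0277 0 0;0 0.013 0 -0.017 0 0;0 0.012 0 -0.0154 0 0;0 0.004 0 -0.0054 0 0;0 -0.001 0 0.0004 0 0;0 -0.001 0 0.0019 0 0;0 -0.001 0 0.0014 0 0;0 -0.001 0 0.0007 0 0
```

Request:
{"method": "apply_moves", "body": {"series": "0 -0.021 0 0.0277 0 0;0 0.013 0 -0.017 0 0;0 0.012 0 -0.0154 0 0;0 0.004 0 -0.0054 0 0;0 -0.001 0 0.0004 0 0;0 -0.001 0 0.0019 0 0;0 -0.001 0 0.0014 0 0;0 -0.001 0 0.0007 0 0"}}

```text
time: 16.67
tcp_pos: [434.3, 80.7, 65.1]
tcp_rot: [3.139, 0.002, 3.073]
force: [0.6, -0.3, -8.1]
finger_gap: 29.6
gripper_force: 71.5
```

```bash
sed -i 's/thmax=None/wd=7/; s/\*7\]/*wd]/; s/np.r_\[7\*phi0/np.r_[wd*phi0/' ctl.py; python3 -c "
from ctl import *
o=observe()
plan(o,n=8,wd=20)"
```

```text
t16.67 m 0.0451 e 0.0367 x [0.0448 0.0524 0.0002] phi_meas 0.0017 F [ 0.6 -0.3 -8.1]
t16.72 m 0.0458 e -0.0019 x [0.0466 0.0609 0.0002] phi_meas 0.0017 F [ 0.3 -0.8 -7.4]
t16.77 m 0.0475 e -0.0025 x [ 0.0487  0.0658 -0.    ] phi_meas 0.0018 F [-0.1  0.2 -6.9]
grip [434.2  80.5  84. ] yaw -0.0685 pred th [0.058 0.042 0.015] [ 0.01 -0.05] phi [ 0.002 -0.015  0.003]
0 -0.012 0 0.0156 0 0;0 0 0 0.0006 0 0;0 0.004 0 -0.0052 0 0;0 0.004 0 -0.0056 0 0;0 0.003 0 -0.0041 0 0;0 0.002 0 -0.0021 0 0;0 0 0 -0.0006 0 0;0 0 0 0.0003 0 0
```

Request:
{"method": "apply_moves", "body": {"series": "0 -0.012 0 0.0156 0 0;0 0 0 0.0006 0 0;0 0.004 0 -0.0052 0 0;0 0.004 0 -0.0056 0 0;0 0.003 0 -0.0041 0 0;0 0.002 0 -0.0021 0 0;0 0 0 -0.0006 0 0;0 0 0 0.0003 0 0"}}

```text
time: 17.48
tcp_pos: [434.2, 80.0, 64.9]
tcp_rot: [3.137, 0.002, 3.072]
force: [-0.6, 0.3, -7.9]
finger_gap: 29.1
gripper_force: 71.5
```

```bash
sed -i 's/(0.001\*\*2)\*DT/(0.0015**2)*DT/' ctl.py; python3 -c "
from ctl import *
o=observe()
plan(o,n=8,wd=20)"
```

```text
t17.48 m -0.0208 e -0.0295 x [-0.0207 -0.1255 -0.0008] phi_meas 0.0035 F [-0.6  0.3 -7.9]
t17.53 m -0.0236 e 0.0032 x [-0.0249 -0.1107 -0.0006] phi_meas 0.0035 F [-0.3  0.3 -7.4]
t17.58 m -0.0270 e 0.0033 x [-0.0286 -0.094  -0.0003] phi_meas 0.0036 F [ 0.3  0.5 -8.3]
grip [434.2  80.3  84. ] yaw -0.0690 pred th [-0.039 -0.029 -0.01 ] [-0.006  0.034] phi [ 0.004  0.012 -0.002]
0 0.007 0 -0.0099 0 0;0 0 0 0.0006 0 0;0 -0.003 0 0.0042 0 0;0 -0.003 0 0.0043 0 0;0 -0.003 0 0.003 0 0;0 -0.001 0 0.0014 0 0;0 0 0 0.0004 0 0;0 0 0 -0.0002 0 0
```

```bash
sed -i 's/(0.15\*\*2)\*DT\*0.1/(0.15**2)*DT/; s/\.003\*\*2;k=/.0015**2;k=/' ctl.py; python3 -c "
from ctl import *
o=load();o.update(x=np.array([-.0302,-.065,-.0002]),P=np.diag([.0015**2,.02**2,.001**2]))
o.update(phi=[.0038,.0038],vy=[0])
plan(o,n=8,wd=20)"
```

```text
grip [434.2  80.3  84. ] yaw -0.0690 pred th [-0.034 -0.024 -0.008] [-0.005  0.028] phi [ 0.004  0.009 -0.002]
0 0.006 0 -0.0077 0 0;0 -0.001 0 0.0007 0 0;0 -0.002 0 0.0036 0 0;0 -0.003 0 0.0035 0 0;0 -0.002 0 0.0023 0 0;0 -0.001 0 0.0012 0 0;0 0 0 0.0003 0 0;0 0 0 -0.0002 0 0
```

Request:
{"method": "apply_moves", "body": {"series": "0 0.006 0 -0.0077 0 0;0 -0.001 0 0.0007 0 0;0 -0.002 0 0.0036 0 0;0 -0.003 0 0.0035 0 0;0 -0.002 0 0.0023 0 0;0 -0.001 0 0.0012 0 0;0 0 0 0.0003 0 0;0 0 0 -0.0002 0 0"}}

```text
time: 18.3
tcp_pos: [434.3, 80.4, 65.0]
tcp_rot: [-3.14, 0.002, 3.073]
force: [-0.6, 0.4, -7.5]
finger_gap: 29.5
gripper_force: 71.5
```

```bash
python3 -c "
from ctl import *
o=observe(4)
y=-.06;plan(o,target=[585-140*np.cos(y),1-140*np.sin(y),85],yaw=y,n=12,T=12,wd=12)"
```

```text
t18.30 m -0.0099 e -0.0042 x [-0.0099  0.0178 -0.0002] phi_meas -0.0022 F [-0.6  0.4 -7.5]
t18.35 m -0.0105 e -0.0012 x [-0.0103 -0.0076 -0.0003] phi_meas -0.0022 F [ 0.3  0.4 -7.9]
t18.40 m -0.0109 e -0.0000 x [-0.0109 -0.0158 -0.0003] phi_meas -0.0023 F [ 0.1  0.4 -7. ]
t18.45 m -0.0111 e 0.0008 x [-0.0112 -0.0154 -0.0003] phi_meas -0.0022 F [ 0.1 -0.  -7. ]
grip [434.2  80.2  84. ] yaw -0.0691 pred th [-0.014 -0.016 -0.018 -0.007] [0.006 0.021] phi [-0.002  0.044  0.006 -0.035 -0.02 ]
-0.002 0.008 0 -0.022 0 0;-0.012 -0.048 -0.001 -0.0073 0 -0.0002;-0.027 -0.119 -0.002 0.0002 0 -0.0004;-0.042 -0.19 -0.002 0.005 0 -0.0006;-0.054 -0.245 -0.004 0.0083 0 -0.0008;-0.06 -0.276 -0.004 0.0104 0 -0.0009;-0.06 -0.277 -0.004 0.011 0 -0.0009;-0.053 -0.246 -0.003 0.0095 0 -0.0008;-0.041 -0.191 -0.003 0.0061 0 -0.0006;-0.026 -0.12 -0.002 0.0012 0 -0.0004;-0.012 -0.05 0 -0.0039 0 -0.0002;-0.002 -0.004 -0.001 -0.0072 0 0
```

Request:
{"method": "apply_moves", "body": {"series": "-0.002 0.008 0 -0.022 0 0;-0.012 -0.048 -0.001 -0.0073 0 -0.0002;-0.027 -0.119 -0.002 0.0002 0 -0.0004;-0.042 -0.19 -0.002 0.005 0 -0.0006;-0.054 -0.245 -0.004 0.0083 0 -0.0008;-0.06 -0.276 -0.004 0.0104 0 -0.0009;-0.06 -0.277 -0.004 0.011 0 -0.0009;-0.053 -0.246 -0.003 0.0095 0 -0.0008;-0.041 -0.191 -0.003 0.0061 0 -0.0006;-0.026 -0.12 -0.002 0.0012 0 -0.0004;-0.012 -0.05 0 -0.0039 0 -0.0002;-0.002 -0.004 -0.001 -0.0072 0 0"}}

```text
time: 19.5
tcp_pos: [445.4, 9.0, 65.3]
tcp_rot: [-3.123, 0.002, 3.082]
force: [-0.6, 0.2, -7.2]
finger_gap: 29.1
gripper_force: 71.5
```

```bash
python3 -c "
from ctl import *
o=observe(4)
y=-.06;plan(o,target=[585-140*np.cos(y),1-140*np.sin(y),85],yaw=y,n=8,wd=20)"
```

```text
t19.50 m 0.0327 e 0.0307 x [ 0.0327  0.0828 -0.0001] phi_meas -0.0192 F [-0.6  0.2 -7.2]
t19.55 m 0.0327 e -0.0041 x [ 0.0332 -0.0033 -0.0007] phi_meas -0.0188 F [-0.8 -1.  -7.6]
t19.60 m 0.0350 e 0.0031 x [ 0.0344 -0.0132 -0.0004] phi_meas -0.0195 F [-0.2 -0.6 -6.6]
t19.65 m 0.0345 e 0.0019 x [ 0.0341 -0.0385 -0.0002] phi_meas -0.0196 F [ 0.4 -0.  -7. ]
grip [445.1   9.6  84.3] yaw -0.0600 pred th [ 0.022  0.002 -0.   ] [-0.     0.003] phi [-0.02   0.007  0.002]
0 0.008 0 -0.0107 0 0;0 0.003 -0.002 -0.0049 0 0;-0.001 0 -0.003 -0.0013 0 0;-0.001 -0.002 -0.004 0.0007 0 0;-0.001 -0.002 -0.004 0.0012 0 0;0 -0.002 -0.004 0.0012 0 0;0 -0.001 -0.001 0.0007 0 0;-0.001 0 0 0.0004 0 0
```

Request:
{"method": "apply_moves", "body": {"series": "0 0.008 0 -0.0107 0 0;0 0.003 -0.002 -0.0049 0 0;-0.001 0 -0.003 -0.0013 0 0;-0.001 -0.002 -0.004 0.0007 0 0;-0.001 -0.002 -0.004 0.0012 0 0;0 -0.002 -0.004 0.0012 0 0;0 -0.001 -0.001 0.0007 0 0;-0.001 0 0 0.0004 0 0"}}

```text
time: 20.37
tcp_pos: [445.5, 9.4, 66.0]
tcp_rot: [3.141, 0.002, 3.082]
force: [-0.4, -0.5, -7.5]
finger_gap: 29.4
gripper_force: 71.5
```

```bash
python3 -c "
from ctl import *
o=observe(4)
plan(o,n=9,wd=20)"
```

```text
t20.37 m 0.0048 e 0.0089 x [ 0.0048  0.0178 -0.0001] phi_meas -0.0002 F [-0.4 -0.5 -7.5]
t20.42 m 0.0057 e -0.0000 x [ 0.0057  0.0186 -0.0001] phi_meas -0.0002 F [-0.3 -0.1 -7.6]
t20.47 m 0.0067 e 0.0000 x [ 0.0067  0.0202 -0.0001] phi_meas -0.0001 F [-1.1 -0.1 -7.3]
t20.52 m 0.0070 e -0.0008 x [ 0.0071  0.0128 -0.0002] phi_meas -0.0001 F [ 0.6 -0.4 -8.6]
grip [445.4   9.2  85. ] yaw -0.0598 pred th [0.009 0.006 0.002] [ 0.001 -0.005] phi [ 0.    -0.002  0.001  0.001]
0 -0.002 0 0.0023 0 0;0 0 0 0.0001 0 0;0 0.001 0 -0.0009 0 0;0 0.001 0 -0.0009 0 0;0 0 0 -0.0006 0 0;0 0 0 -0.0003 0 0;0 0 0 -0.0001 0 0;0 0 0 0.0001 0 0;0 0 0 0 0 0
```

Well balanced over the pad.

Request:
{"method": "apply_moves", "body": {"series": "0 -0.002 0 0.0023 0 0;0 0 0 0.0001 0 0;0 0.001 0 -0.0009 0 0;0 0.001 0 -0.0009 0 0;0 0 0 -0.0006 0 0;0 0 0 -0.0003 0 0;0 0 0 -0.0001 0 0;0 0 0 0.0001 0 0;0 0 0 0 0 0"}}

```text
time: 21.32
tcp_pos: [445.4, 9.2, 66.0]
tcp_rot: [3.14, 0.002, 3.082]
force: [1.2, 0.0, -6.7]
finger_gap: 29.4
gripper_force: 71.5
```

```bash
python3 -c "
from ctl import *
o=observe(4)
plan(o,n=10,wd=20)"
```

```text
t21.32 m -0.0001 e -0.0011 x [-0.0001 -0.007  -0.0002] phi_meas 0.0004 F [ 1.2  0.  -6.7]
t21.37 m -0.0004 e 0.0001 x [-0.0004 -0.0048 -0.0002] phi_meas 0.0004 F [ 0.5  0.6 -6.7]
t21.42 m -0.0002 e 0.0004 x [-0.0003  0.0012 -0.0001] phi_meas 0.0004 F [ 0.   0.6 -8.1]
t21.47 m -0.0001 e 0.0000 x [-0.0001  0.0029 -0.0001] phi_meas 0.0004 F [ 0.4 -0.2 -6.9]
grip [445.4   9.2  85. ] yaw -0.0599 pred th [0.    0.001 0.    0.   ] [ 0. -0.] phi [ 0.001 -0.     0.     0.   ]
0 0 0 0.0006 0 0;0 -0.001 0 0.0001 0 0;0 0.001 0 -0.0001 0 0;0 0 0 -0.0001 0 0;0 0 0 -0.0001 0 0;0 0 0 -0.0001 0 0;0 0 0 0 0 0;0 0 0 0 0 0;0 0 0 0 0 0;0 0 0 0 0 0
```

Request:
{"method": "apply_moves", "body": {"series": "0 0 0 0.0006 0 0;0 -0.001 0 0.0001 0 0;0 0.001 0 -0.0001 0 0;0 0 0 -0.0001 0 0;0 0 0 -0.0001 0 0;0 0 0 -0.0001 0 0;0 0 0 0 0 0;0 0 0 0 0 0;0 0 0 0 0 0;0 0 0 0 0 0"}}

```text
time: 22.35
tcp_pos: [445.5, 9.2, 66.0]
tcp_rot: [3.141, 0.002, 3.082]
force: [0.5, 0.4, -7.8]
finger_gap: 29.3
gripper_force: 71.5
```

```bash
python3 -c "
from ctl import *
o=observe(3)
plan(o,n=10,wd=20)"
```

```text
t22.35 m 0.0003 e 0.0001 x [ 0.0003  0.0005 -0.0001] phi_meas -0.0001 F [ 0.5  0.4 -7.8]
t22.40 m 0.0006 e 0.0003 x [ 0.0006  0.0052 -0.0001] phi_meas -0.0000 F [-0.5  1.2 -7.6]
t22.45 m 0.0007 e -0.0002 x [ 0.0007  0.0033 -0.0001] phi_meas -0.0000 F [ 0.4 -0.7 -7.9]
grip [445.4   9.2  85. ] yaw -0.0599 pred th [0.001 0.001 0.    0.   ] [ 0. -0.] phi [ 0. -0.  0.  0.]
0 0 0 0.0004 0 0;0 0 0 0.0001 0 0;0 0 0 -0.0002 0 0;0 0 0 -0.0001 0 0;0 0 0 -0.0001 0 0;0 0 0 -0.0001 0 0;0 0 0 0 0 0;0 0 0 0 0 0;0 0 0 0 0 0;0 0 0 0 0 0
```

Request:
{"method": "apply_moves", "body": {"series": "0 0 0 0.0004 0 0;0 0 0 0.0001 0 0;0 0 0 -0.0002 0 0;0 0 0 -0.0001 0 0;0 0 0 -0.0001 0 0;0 0 0 -0.0001 0 0;0 0 0 0 0 0;0 0 0 0 0 0;0 0 0 0 0 0;0 0 0 0 0 0"}}

```text
time: 23.33
tcp_pos: [445.5, 9.2, 66.0]
tcp_rot: [3.141, 0.002, 3.082]
force: [-0.6, -0.0, -7.6]
finger_gap: 29.5
gripper_force: 71.5
```

```bash
python3 -c "
from ctl import *
o=observe(3)
plan(o,n=12,wd=20)"
```

```text
t23.33 m 0.0019 e 0.0014 x [ 0.0019  0.0037 -0.0001] phi_meas -0.0000 F [-0.6 -0.  -7.6]
t23.38 m 0.0031 e 0.0011 x [0.003  0.0204 0.0001] phi_meas -0.0001 F [-0.  -0.2 -7. ]
t23.43 m 0.0057 e 0.0017 x [0.0054 0.0411 0.0003] phi_meas -0.0001 F [ 0.1 -0.7 -6.8]
grip [445.4   9.2  85. ] yaw -0.0599 pred th [0.011 0.009 0.003 0.001] [ 0.    -0.002] phi [ 0.    -0.005  0.     0.    -0.   ]
0 -0.003 0 0.0044 0 0;0 0 0 0.0002 0 0;0 0.001 0 -0.0013 0 0;0 0.001 0 -0.0016 0 0;0 0.001 0 -0.0011 0 0;0 0 0 -0.0007 0 0;0 0 0 -0.0002 0 0;0 0 0 0.0001 0 0;0 0 0 0.0001 0 0;0 0 0 0.0002 0 0;0 0 0 0.0001 0 0;0 0 0 0.0001 0 0
```

Request:
{"method": "apply_moves", "body": {"series": "0 -0.003 0 0.0044 0 0;0 0 0 0.0002 0 0;0 0.001 0 -0.0013 0 0;0 0.001 0 -0.0016 0 0;0 0.001 0 -0.0011 0 0"}}

```text
time: 23.9
tcp_pos: [445.4, 9.2, 66.0]
tcp_rot: [-3.142, 0.002, 3.082]
force: [0.0, 0.5, -7.4]
finger_gap: 29.3
gripper_force: 71.5
```

```bash
python3 -c "
from ctl import *
o=load();o['phi']=o['phi'][:6];o['vy']=o['vy'][:5];save(o)
o=observe(4)
plan(o,n=8,wd=20)"
```

```text
t23.90 m -0.0091 e -0.0166 x [-0.0091 -0.0818 -0.0001] phi_meas -0.0008 F [ 0.   0.5 -7.4]
t23.95 m -0.0114 e 0.0018 x [-0.0117 -0.0603  0.0002] phi_meas -0.0009 F [-0.4  0.1 -7.4]
t24.00 m -0.0169 e -0.0021 x [-0.0165 -0.087  -0.0001] phi_meas -0.0010 F [-0.1 -0.3 -7. ]
t24.05 m -0.0204 e 0.0005 x [-0.0206 -0.0854 -0.    ] phi_meas -0.0010 F [-0.  -0.3 -7.4]
grip [445.4   9.1  85. ] yaw -0.0601 pred th [-0.031 -0.025 -0.009] [-0.006  0.031] phi [-0.001  0.011 -0.002]
0 0.008 0 -0.0107 0 0;0 0 0 -0.0004 0 0;0 -0.002 0 0.0035 0 0;0 -0.003 0 0.0039 0 0;0 -0.002 0 0.0028 0 0;0 -0.001 0 0.0015 0 0;0 -0.001 0 0.0005 0 0;0 0 0 -0.0001 0 0
```

Request:
{"method": "apply_moves", "body": {"series": "0 0.008 0 -0.0107 0 0;0 0 0 -0.0004 0 0;0 -0.002 0 0.0035 0 0;0 -0.003 0 0.0039 0 0;0 -0.002 0 0.0028 0 0;0 -0.001 0 0.0015 0 0;0 -0.001 0 0.0005 0 0;0 0 0 -0.0001 0 0"}}

```text
time: 24.77
tcp_pos: [445.5, 9.5, 66.0]
tcp_rot: [-3.14, 0.002, 3.082]
force: [0.1, 0.4, -8.0]
finger_gap: 28.9
gripper_force: 71.5
```

```bash
python3 -c "
from ctl import *
o=observe(4)
plan(o,n=8,wd=20)"
```

```text
t24.77 m 0.0004 e 0.0075 x [0.0004 0.0465 0.0001] phi_meas -0.0026 F [ 0.1  0.4 -8. ]
t24.82 m 0.0003 e -0.0022 x [ 0.0007  0.0073 -0.0003] phi_meas -0.0026 F [-0.6 -0.8 -7.4]
t24.87 m 0.0010 e 0.0001 x [ 0.001   0.0019 -0.0003] phi_meas -0.0026 F [-0.   0.  -7.4]
t24.92 m 0.0012 e 0.0003 x [ 0.0011 -0.0014 -0.0002] phi_meas -0.0026 F [ 0.3  0.4 -7.5]
grip [445.4   9.2  85. ] yaw -0.0600 pred th [ 0.    -0.001 -0.001] [-0.     0.002] phi [-0.002  0.001  0.   ]
0 0.001 0 -0.0017 0 0;0 0.001 0 -0.0007 0 0;0 0 0 0 0 0;0 0 0 0.0003 0 0;0 -0.001 0 0.0002 0 0;0 0 0 0.0002 0 0;0 0 0 0.0001 0 0;0 0 0 0 0 0
```

Request:
{"method": "apply_moves", "body": {"series": "0 0.001 0 -0.0017 0 0;0 0.001 0 -0.0007 0 0;0 0 0 0 0 0;0 0 0 0.0003 0 0;0 -0.001 0 0.0002 0 0;0 0 0 0.0002 0 0;0 0 0 0.0001 0 0;0 0 0 0 0 0"}}

```text
time: 25.63
tcp_pos: [445.5, 9.2, 66.0]
tcp_rot: [3.141, 0.002, 3.082]
force: [-0.8, 0.4, -7.2]
finger_gap: 29.0
gripper_force: 71.5
```

```bash
python3 -c "
from ctl import *
o=observe(4)
plan(o,n=9,wd=20)"
```

```text
t25.63 m 0.0165 e 0.0164 x [0.0165 0.0452 0.    ] phi_meas -0.0001 F [-0.8  0.4 -7.2]
t25.68 m 0.0177 e -0.0011 x [ 0.0179  0.0316 -0.0002] phi_meas -0.0001 F [-0.1 -0.2 -7.7]
t25.73 m 0.0205 e 0.0010 x [ 0.0203  0.0461 -0.    ] phi_meas -0.0001 F [ 0.5  0.6 -7.4]
t25.78 m 0.0221 e -0.0006 x [ 0.0222  0.0433 -0.0001] phi_meas -0.0000 F [-0.3 -0.2 -8. ]
grip [445.4   9.2  85. ] yaw -0.0600 pred th [0.028 0.02  0.007] [ 0.003 -0.015] phi [ 0.    -0.008  0.002  0.001]
0 -0.006 0 0.0075 0 0;0 0 0 0.0001 0 0;0 0.002 0 -0.0026 0 0;0 0.002 0 -0.0029 0 0;0 0.002 0 -0.002 0 0;0 0.001 0 -0.001 0 0;0 0 0 -0.0003 0 0;0 0 0 0.0001 0 0;0 0 0 0.0003 0 0
```

Request:
{"method": "apply_moves", "body": {"series": "0 -0.006 0 0.0075 0 0;0 0 0 0.0001 0 0;0 0.002 0 -0.0026 0 0;0 0.002 0 -0.0029 0 0;0 0.002 0 -0.002 0 0;0 0.001 0 -0.001 0 0;0 0 0 -0.0003 0 0;0 0 0 0.0001 0 0;0 0 0 0.0003 0 0"}}

```text
time: 26.58
tcp_pos: [445.5, 9.2, 66.0]
tcp_rot: [3.14, 0.002, 3.081]
force: [0.3, 0.1, -6.9]
finger_gap: 29.4
gripper_force: 71.5
```

```bash
python3 -c "
from ctl import *
o=observe(4)
plan(o,target=[442,-62,85],yaw=-.055,n=12,T=12,wd=12)"
```

```text
t26.58 m 0.0080 e 0.0042 x [ 0.008  -0.0049 -0.0001] phi_meas 0.0012 F [ 0.3  0.1 -6.9]
t26.63 m 0.0082 e 0.0004 x [0.0082 0.0061 0.    ] phi_meas 0.0012 F [ 0.2  0.4 -7.5]
t26.68 m 0.0082 e -0.0004 x [ 0.0082  0.0062 -0.0001] phi_meas 0.0012 F [-0.1  0.3 -8.1]
t26.73 m 0.0085 e -0.0002 x [ 0.0085  0.0089 -0.0001] phi_meas 0.0012 F [ 0.4  0.3 -7. ]
grip [445.4   9.3  85. ] yaw -0.0599 pred th [ 0.01  -0.002 -0.013 -0.005] [0.007 0.018] phi [ 0.001  0.039  0.009 -0.036 -0.02 ]
0 0 0 -0.0117 0 0;-0.001 -0.048 0 -0.0086 0 -0.0001;-0.001 -0.119 0 -0.0039 0 -0.0002;-0.002 -0.191 0 0.002 0 -0.0003;-0.003 -0.249 0 0.0071 0 -0.0004;-0.003 -0.281 0 0.0105 0 -0.0005;-0.002 -0.282 0 0.0116 0 -0.0005;-0.002 -0.252 0 0.0103 0 -0.0004;-0.002 -0.195 0 0.0065 0 -0.0003;-0.001 -0.122 0 0.0014 0 -0.0002;0 -0.051 0 -0.0039 0 -0.0001;0 -0.004 0 -0.0074 0 0
```

Request:
{"method": "apply_moves", "body": {"series": "0 0 0 -0.0117 0 0;-0.001 -0.048 0 -0.0086 0 -0.0001;-0.001 -0.119 0 -0.0039 0 -0.0002;-0.002 -0.191 0 0.002 0 -0.0003;-0.003 -0.249 0 0.0071 0 -0.0004;-0.003 -0.281 0 0.0105 0 -0.0005;-0.002 -0.282 0 0.0116 0 -0.0005;-0.002 -0.252 0 0.0103 0 -0.0004;-0.002 -0.195 0 0.0065 0 -0.0003;-0.001 -0.122 0 0.0014 0 -0.0002;0 -0.051 0 -0.0039 0 -0.0001;0 -0.004 0 -0.0074 0 0"}}

```text
time: 27.78
tcp_pos: [442.1, -62.5, 65.3]
tcp_rot: [-3.123, 0.002, 3.086]
force: [0.2, -0.0, -8.0]
finger_gap: 29.0
gripper_force: 71.5
```

```bash
python3 -c "
from ctl import *
o=observe(4)
plan(o,n=7,wd=20)"
```

```text
t27.78 m 0.0016 e -0.0040 x [ 0.0016  0.0126 -0.0001] phi_meas -0.0199 F [ 0.2 -0.  -8. ]
t27.83 m -0.0005 e -0.0026 x [-0.0002 -0.0566 -0.0006] phi_meas -0.0194 F [-1.   0.1 -7.1]
t27.88 m -0.0016 e 0.0028 x [-0.002  -0.077  -0.0002] phi_meas -0.0200 F [-0.6  0.1 -7.2]
t27.93 m -0.0025 e 0.0047 x [-0.0035 -0.0798  0.0003] phi_meas -0.0202 F [ 0.3  0.5 -6.3]
grip [442.  -61.8  84.3] yaw -0.0553 pred th [-0.021 -0.027 -0.011] [-0.011  0.053] phi [-0.02   0.017 -0.001]
0 0.016 0 -0.021 0 0;0 0.003 0 -0.005 0 0;0 -0.001 0 0.0025 0 0;0 -0.004 0 0.0046 0 0;0 -0.003 0 0.0039 0 0;0 -0.002 0 0.0025 0 0;0 0 0 0.0011 0 0
```

Request:
{"method": "apply_moves", "body": {"series": "0 0.016 0 -0.021 0 0;0 0.003 0 -0.005 0 0;0 -0.001 0 0.0025 0 0;0 -0.004 0 0.0046 0 0;0 -0.003 0 0.0039 0 0;0 -0.002 0 0.0025 0 0;0 0 0 0.0011 0 0"}}

```text
time: 28.57
tcp_pos: [442.1, -61.4, 65.3]
tcp_rot: [-3.139, 0.002, 3.087]
force: [-0.9, -0.3, -7.7]
finger_gap: 29.4
gripper_force: 71.5
```

```bash
python3 -c "
from ctl import *
o=observe(4)
plan(o,target=[441,-142,85],yaw=-.045,n=12,T=11,wd=10)"
```

```text
t28.57 m -0.0244 e -0.0101 x [-0.0244  0.0179  0.0001] phi_meas -0.0031 F [-0.9 -0.3 -7.7]
t28.62 m -0.0246 e -0.0008 x [-0.0245 -0.0043  0.    ] phi_meas -0.0030 F [ 0.7 -0.4 -5.9]
t28.67 m -0.0253 e -0.0004 x [-0.0253 -0.0202 -0.    ] phi_meas -0.0029 F [-0.3  0.9 -7. ]
t28.72 m -0.0283 e -0.0017 x [-0.0279 -0.0499 -0.0002] phi_meas -0.0028 F [ 0.  -0.5 -7.4]
grip [442.  -61.9  84.3] yaw -0.0549 pred th [-0.035 -0.034 -0.027 -0.003] [ 0.008 -0.011] phi [-0.002  0.06  -0.003 -0.052 -0.011]
-0.001 0.017 0 -0.0398 0 0;-0.003 -0.077 -0.001 0 0 -0.0002;-0.007 -0.168 -0.001 0 0 -0.0005;-0.01 -0.262 -0.003 0.0083 0 -0.0008;-0.013 -0.329 -0.003 0.0149 0 -0.001;-0.013 -0.352 -0.003 0.0171 0 -0.0011;-0.012 -0.329 -0.003 0.0159 0 -0.001;-0.008 -0.264 -0.002 0.0113 0 -0.0008;-0.006 -0.172 -0.001 0.0039 0 -0.0005;-0.003 -0.073 -0.001 -0.0046 0 -0.0002;0 -0.005 0 -0.0106 0 0;0 0.008 0 -0.0107 0 0
```

```bash
python3 -c "
from ctl import *
o=load();o['phi']=o['phi'][:1];o['vy']=[]
plan(o,target=[441.5,-117,85],yaw=-.05,n=12,T=11,wd=14)"
```

```text
grip [442.  -61.9  84.3] yaw -0.0549 pred th [-0.035 -0.031 -0.023 -0.004] [0.006 0.002] phi [-0.002  0.045 -0.004 -0.034 -0.01 ]
0 0.012 0 -0.0287 0 0;-0.003 -0.048 -0.001 -0.0062 0 -0.0001;-0.005 -0.119 -0.001 0.0044 0 -0.0003;-0.008 -0.182 -0.003 0.009 0 -0.0004;-0.01 -0.227 -0.003 0.011 0 -0.0005;-0.01 -0.242 -0.003 0.0114 0 -0.0005;-0.009 -0.226 -0.003 0.01 0 -0.0005;-0.008 -0.181 -0.002 0.0068 0 -0.0004;-0.004 -0.117 -0.001 0.0023 0 -0.0003;-0.003 -0.051 -0.001 -0.0027 0 -0.0001;0 -0.004 0 -0.0061 0 0;0 0.004 0 -0.0065 0 0
```

Request:
{"method": "apply_moves", "body": {"series": "0 0.012 0 -0.0287 0 0;-0.003 -0.048 -0.001 -0.0062 0 -0.0001;-0.005 -0.119 -0.001 0.0044 0 -0.0003;-0.008 -0.182 -0.003 0.009 0 -0.0004;-0.01 -0.227 -0.003 0.011 0 -0.0005;-0.01 -0.242 -0.003 0.0114 0 -0.0005;-0.009 -0.226 -0.003 0.01 0 -0.0005;-0.008 -0.181 -0.002 0.0068 0 -0.0004;-0.004 -0.117 -0.001 0.0023 0 -0.0003;-0.003 -0.051 -0.001 -0.0027 0 -0.0001;0 -0.004 0 -0.0061 0 0;0 0.004 0 -0.0065 0 0"}}

```text
time: 29.77
tcp_pos: [441.5, -117.2, 65.3]
tcp_rot: [-3.133, 0.002, 3.091]
force: [-0.4, -0.7, -7.2]
finger_gap: 29.4
gripper_force: 71.5
```

```bash
python3 -c "
from ctl import *
o=observe(4)
plan(o,target=[441,-172,85],yaw=-.043,n=12,T=11,wd=14)"
```

```text
t29.77 m 0.0594 e 0.0486 x [0.0594 0.1165 0.0002] phi_meas -0.0090 F [-0.4 -0.7 -7.2]
t29.82 m 0.0611 e -0.0037 x [ 0.0615  0.0433 -0.0005] phi_meas -0.0088 F [-0.3 -0.1 -7.1]
t29.87 m 0.0639 e 0.0005 x [ 0.0638  0.0343 -0.0005] phi_meas -0.0095 F [ 0.5 -0.4 -6.5]
t29.92 m 0.0660 e 0.0009 x [ 0.0658  0.029  -0.0004] phi_meas -0.0097 F [-0.9  0.5 -7.5]
grip [ 441.4 -117.    84.2] yaw -0.0506 pred th [ 0.066  0.026 -0.005  0.002] [ 0.009 -0.01 ] phi [-0.01   0.029  0.004 -0.031 -0.009]
0 -0.005 0 -0.0048 0 0;-0.003 -0.044 -0.001 -0.0119 0 -0.0002;-0.005 -0.109 -0.002 -0.0083 0 -0.0004;-0.007 -0.175 -0.002 -0.0006 0 -0.0006;-0.009 -0.223 -0.003 0.0063 0 -0.0008;-0.01 -0.24 -0.004 0.0103 0 -0.0008;-0.008 -0.226 -0.003 0.0108 0 -0.0008;-0.007 -0.181 -0.003 0.0081 0 -0.0006;-0.004 -0.118 -0.001 0.0034 0 -0.0004;-0.002 -0.051 -0.001 -0.0019 0 -0.0002;-0.001 -0.005 0 -0.0056 0 0;0 0.004 0 -0.0062 0 0
```

Request:
{"method": "apply_moves", "body": {"series": "0 -0.005 0 -0.0048 0 0;-0.003 -0.044 -0.001 -0.0119 0 -0.0002;-0.005 -0.109 -0.002 -0.0083 0 -0.0004;-0.007 -0.175 -0.002 -0.0006 0 -0.0006;-0.009 -0.223 -0.003 0.0063 0 -0.0008;-0.01 -0.24 -0.004 0.0103 0 -0.0008;-0.008 -0.226 -0.003 0.0108 0 -0.0008;-0.007 -0.181 -0.003 0.0081 0 -0.0006;-0.004 -0.118 -0.001 0.0034 0 -0.0004;-0.002 -0.051 -0.001 -0.0019 0 -0.0002;-0.001 -0.005 0 -0.0056 0 0;0 0.004 0 -0.0062 0 0"}}

```text
time: 30.97
tcp_pos: [441.2, -171.9, 65.5]
tcp_rot: [-3.134, 0.002, 3.099]
force: [0.4, 0.6, -7.9]
finger_gap: 29.5
gripper_force: 71.5
```

```bash
python3 -c "
from ctl import *
o=observe(4)
plan(o,target=[440.5,-220.3,85],yaw=-.037,n=12,T=11,wd=14)"
```

```text
t30.97 m 0.0491 e 0.0363 x [ 0.0491  0.076  -0.0001] phi_meas -0.0085 F [ 0.4  0.6 -7.9]
t31.02 m 0.0494 e -0.0031 x [ 0.0498  0.0123 -0.0007] phi_meas -0.0083 F [ 0.6  0.6 -7.2]
t31.07 m 0.0493 e -0.0006 x [ 0.0495 -0.011  -0.0007] phi_meas -0.0089 F [-0.7 -0.1 -7.3]
t31.12 m 0.0512 e 0.0027 x [ 0.0507  0.0022 -0.0004] phi_meas -0.0091 F [ 0.6 -0.4 -7.4]
grip [ 441.  -172.    84.5] yaw -0.0429 pred th [ 0.048  0.016 -0.006  0.001] [ 0.008 -0.008] phi [-0.009  0.029  0.003 -0.027 -0.008]
0 -0.001 0 -0.0086 0 0;-0.002 -0.039 -0.001 -0.0101 0 -0.0001;-0.003 -0.098 -0.001 -0.0056 0 -0.0003;-0.005 -0.155 -0.001 0.0009 0 -0.0005;-0.005 -0.196 -0.002 0.0063 0 -0.0006;-0.006 -0.211 -0.003 0.0094 0 -0.0006;-0.006 -0.199 -0.002 0.0094 0 -0.0006;-0.004 -0.159 -0.001 0.007 0 -0.0005;-0.003 -0.104 -0.001 0.0028 0 -0.0003;-0.001 -0.045 -0.001 -0.0017 0 -0.0001;0 -0.004 0 -0.005 0 0;0 0.004 0 -0.0056 0 0
```

Request:
{"method": "apply_moves", "body": {"series": "0 -0.001 0 -0.0086 0 0;-0.002 -0.039 -0.001 -0.0101 0 -0.0001;-0.003 -0.098 -0.001 -0.0056 0 -0.0003;-0.005 -0.155 -0.001 0.0009 0 -0.0005;-0.005 -0.196 -0.002 0.0063 0 -0.0006;-0.006 -0.211 -0.003 0.0094 0 -0.0006;-0.006 -0.199 -0.002 0.0094 0 -0.0006;-0.004 -0.159 -0.001 0.007 0 -0.0005;-0.003 -0.104 -0.001 0.0028 0 -0.0003;-0.001 -0.045 -0.001 -0.0017 0 -0.0001;0 -0.004 0 -0.005 0 0;0 0.004 0 -0.0056 0 0"}}

```text
time: 32.17
tcp_pos: [440.6, -220.3, 65.6]
tcp_rot: [-3.135, 0.002, 3.105]
force: [0.2, 0.8, -7.0]
finger_gap: 29.5
gripper_force: 71.5
```

```bash
python3 -c "
from ctl import *
o=observe(4)
plan(o,target=[440.5,-220.3,85],yaw=-.037,n=7,wd=18)"
```

```text
t32.17 m 0.0333 e 0.0221 x [ 0.0333  0.0481 -0.0002] phi_meas -0.0073 F [ 0.2  0.8 -7. ]
t32.22 m 0.0319 e -0.0034 x [ 0.0323 -0.0209 -0.0009] phi_meas -0.0071 F [-0.4  0.  -7.4]
t32.27 m 0.0336 e 0.0028 x [ 0.0332 -0.0042 -0.0005] phi_meas -0.0077 F [-0.1  0.  -7.6]
t32.32 m 0.0351 e 0.0025 x [ 0.0345  0.0072 -0.0002] phi_meas -0.0079 F [-0.5 -0.2 -7.8]
grip [ 440.5 -220.3   84.6] yaw -0.0372 pred th [0.033 0.017 0.005] [ 0.005 -0.027] phi [-0.008 -0.003  0.002]
0 -0.001 0 0.0016 0 0;0 0.001 -0.002 -0.0022 0 0;0 0.003 -0.002 -0.0028 0 0;0 0.001 -0.003 -0.002 0 0;0 0.001 -0.002 -0.001 0 0;0.001 0 -0.002 -0.0002 0 0;0 0 0 0.0002 0 0
```

Request:
{"method": "apply_moves", "body": {"series": "0 -0.001 0 0.0016 0 0;0 0.001 -0.002 -0.0022 0 0;0 0.003 -0.002 -0.0028 0 0;0 0.001 -0.003 -0.002 0 0;0 0.001 -0.002 -0.001 0 0;0.001 0 -0.002 -0.0002 0 0;0 0 0 0.0002 0 0"}}

```text
time: 32.95
tcp_pos: [440.6, -220.5, 66.1]
tcp_rot: [3.139, 0.002, 3.104]
force: [0.7, 0.0, -7.4]
finger_gap: 29.5
gripper_force: 71.5
```

```bash
python3 -c "
from ctl import *
o=observe(4)
plan(o,target=[555.5,-224.6,85],yaw=-.037,n=10,wd=18)"
```

```text
t32.95 m 0.0135 e 0.0074 x [ 0.0135 -0.0062 -0.0001] phi_meas 0.0017 F [ 0.7  0.  -7.4]
t33.00 m 0.0135 e 0.0001 x [ 0.0135  0.0029 -0.0001] phi_meas 0.0017 F [ 0.5 -0.4 -8.4]
t33.05 m 0.0138 e 0.0000 x [ 0.0138  0.0108 -0.0001] phi_meas 0.0018 F [-0.4  0.4 -7.8]
t33.10 m 0.0153 e 0.0008 x [ 0.0152  0.0266 -0.    ] phi_meas 0.0017 F [-0.4  1.  -7. ]
grip [ 440.5 -220.4   85. ] yaw -0.0371 pred th [0.019 0.014 0.005 0.001] [ 0.001 -0.006] phi [ 0.002 -0.006  0.001  0.001]
-0.025 -0.005 0 0.0068 0 0;-0.142 0 0 0.0003 0 0;-0.302 0.001 0 -0.0021 0 0;-0.444 0.002 0 -0.0022 0 0;-0.526 0.002 0 -0.0016 0 0;-0.525 0 0 -0.0007 0 0;-0.444 0 0 -0.0001 0 0;-0.303 0 0 0.0001 0 0;-0.142 0 0 0.0002 0 0;-0.024 0 0 0.0003 0 0
```

Request:
{"method": "apply_moves", "body": {"series": "-0.025 -0.005 0 0.0068 0 0;-0.142 0 0 0.0003 0 0;-0.302 0.001 0 -0.0021 0 0;-0.444 0.002 0 -0.0022 0 0;-0.526 0.002 0 -0.0016 0 0;-0.525 0 0 -0.0007 0 0;-0.444 0 0 -0.0001 0 0;-0.303 0 0 0.0001 0 0;-0.142 0 0 0.0002 0 0;-0.024 0 0 0.0003 0 0"}}

```text
time: 33.98
tcp_pos: [557.4, -224.0, 66.2]
tcp_rot: [3.14, 0.004, 3.106]
force: [0.4, 0.0, -7.0]
finger_gap: 29.1
gripper_force: 71.5
```

```bash
python3 -c "
from ctl import *
o=observe(4)
plan(o,target=[555.5,-224.6,72],yaw=-.037,n=9,wd=20)
im=r.camera('top');cv2.imwrite('pics/top5.png',im[:,:,::-1])
sd=r.camera('side');cv2.imwrite('pics/side5.png',sd[:,:,::-1])
c=np.hstack([cv2.resize(im[180:300,355:455,::-1],(400,480)),cv2.resize(sd[160:280,270:370,::-1],(400,480))]);cv2.imwrite('pics/c5.png',c)"
```

```text
t33.98 m 0.0130 e 0.0109 x [0.013  0.0191 0.0001] phi_meas 0.0006 F [ 0.4  0.  -7. ]
t34.03 m 0.0119 e -0.0022 x [ 0.0122 -0.0107 -0.0003] phi_meas 0.0006 F [-0.7  0.4 -7. ]
t34.08 m 0.0121 e 0.0004 x [ 0.012  -0.0033 -0.0002] phi_meas 0.0005 F [-0.8  0.3 -7.6]
t34.13 m 0.0124 e 0.0005 x [ 0.0123  0.0049 -0.0002] phi_meas 0.0003 F [-0.6  0.1 -7.9]
grip [ 553.8 -224.8   84.6] yaw -0.0377 pred th [0.013 0.009 0.003] [ 0.001 -0.007] phi [ 0.001 -0.003  0.001  0.001]
0 -0.002 0.004 0.0031 0 0;-0.003 0 0.02 0.0001 0 0;-0.006 0.002 0.042 -0.001 0 -0.0001;-0.007 0.002 0.059 -0.0012 0 -0.0001;-0.009 0.001 0.065 -0.0008 0 -0.0001;-0.008 0.002 0.059 -0.0005 0 -0.0001;-0.005 0.001 0.043 -0.0002 0 -0.0001;-0.003 0 0.02 0.0001 0 0;0 0 0.004 0.0001 0 0
```

View pics/c5.png

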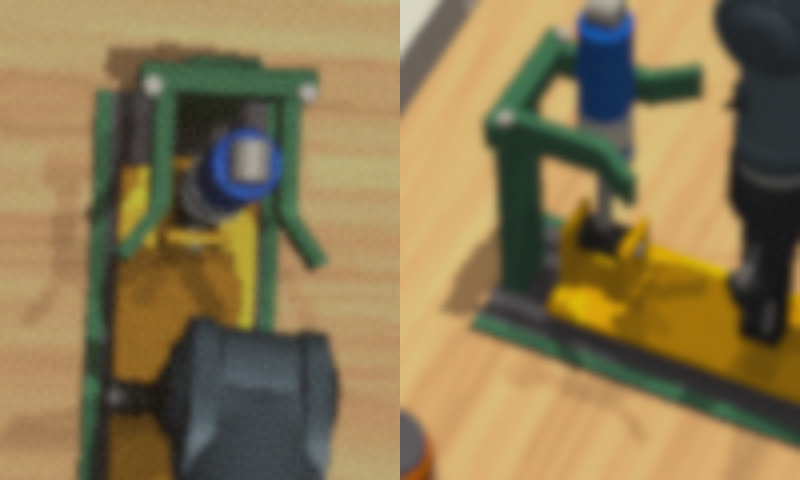

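The damper stands between the green prongs in both views (top crop (245,165), side crop (605,70)), and the carrier is over the plate. I'll start lowering and check alignment numerically.

Request:
{"method": "apply_moves", "body": {"series": "0 -0.002 0.004 0.0031 0 0;-0.003 0 0.02 0.0001 0 0;-0.006 0.002 0.042 -0.001 0 -0.0001;-0.007 0.002 0.059 -0.0012 0 -0.0001;-0.009 0.001 0.065 -0.0008 0 -0.0001;-0.008 0.002 0.059 -0.0005 0 -0.0001;-0.005 0.001 0.043 -0.0002 0 -0.0001;-0.003 0 0.02 0.0001 0 0;0 0 0.004 0.0001 0 0"}}

```text
time: 35.03
tcp_pos: [557.0, -224.4, 53.2]
tcp_rot: [3.14, 0.001, 3.105]
force: [0.1, 0.5, -7.2]
finger_gap: 29.6
gripper_force: 71.5
```

```bash
python3 - <<'E'
from ctl import *
o=load();o['t']+=.1;o['t0']+=.1;save(o)
o=observe(3);plan(o,n=7,wd=20)
s=r.read_state();print(s["tcp_pos"].round(1),s["tcp_rot"].round(4))
im=r.camera("top");cv2.imwrite("pics/top6.png",im[:,:,::-1])
w=r.camera("wrist");cv2.imwrite("pics/w6.png",w[:,:,::-1])
h=cv2.cvtColor(im,cv2.COLOR_RGB2HSV)
print("row238",[tuple(x) for x in h[238,374:428].tolist()])
E
```

```text
t35.03 m 0.0389 e 0.0369 x [0.0389 0.0815 0.0003] phi_meas 0.0010 F [ 0.1  0.5 -7.2]
t35.08 m 0.0438 e 0.0006 x [0.0437 0.0994 0.0004] phi_meas 0.0009 F [-0.2 -0.2 -7.3]
t35.13 m 0.0469 e -0.0021 x [0.0472 0.0853 0.0001] phi_meas 0.0008 F [-0.4 -0.2 -7.4]
grip [ 557.3 -224.4   72.7] yaw -0.0363 pred th [0.058 0.043 0.015] [ 0.015 -0.075] phi [ 0.001 -0.016  0.003]
0 -0.012 0 0.0161 0 0;0 0 0 0.0005 0 0;0 0.004 0 -0.0055 0 0;0 0.004 0 -0.006 0 0;0 0.003 0 -0.0042 0 0;0 0.002 0 -0.0022 0 0;0 0 0 -0.0007 0 0
[ 557.4 -224.4   53.7] [3.1401e+00 2.2000e-03 3.1053e+00]
row238 [(15, 121, 175), (16, 120, 177), (16, 116, 156), (26, 83, 117), (54, 77, 103), (66, 92, 103), (64, 77, 96), (65, 56, 87), (26, 28, 74), (19, 86, 89), (22, 158, 126), (24, 174, 158), (25, 157, 156), (34, 120, 128), (51, 88, 113), (63, 80, 111), (54, 87, 108), (37, 115, 122), (26, 153, 138), (23, 172, 138), (20, 188, 110), (21, 194, 117), (21, 183, 159), (21, 189, 171), (22, 188, 172), (22, 189, 173), (23, 186, 171), (24, 180, 170), (24, 179, 168), (24, 177, 167), (23, 181, 165), (22, 185, 168), (21, 190, 169), (21, 190, 169), (20, 189, 171), (20, 198, 166), (21, 186, 177), (23, 184, 177), (25, 182, 184), (25, 185, 185), (26, 177, 186), (26, 182, 184), (25, 182, 185), (24, 174, 171), (23, 155, 132), (18, 94, 84), (46, 44, 64), (66, 73, 84), (64, 89, 95), (58, 77, 93), (34, 71, 107), (21, 103, 116), (17, 107, 93), (38, 77, 63)]
```

View pics/w6.png

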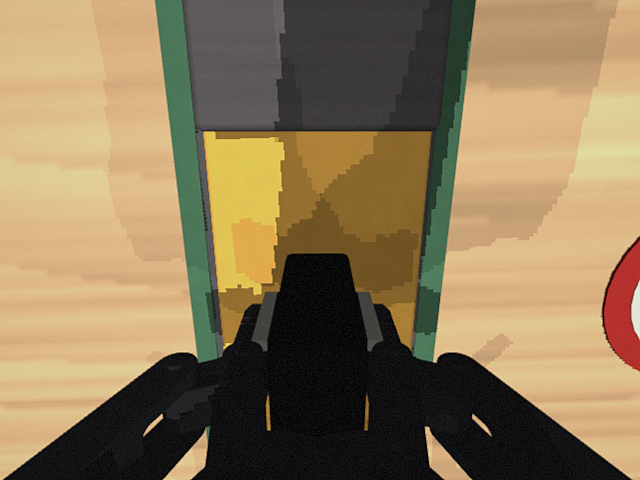

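The wrist view shows yellow edges at about 204 and 432 near row 135 between the green rims, with a slightly wider gap on the left.

```bash
python3 - <<'E'
from h import *
P=[557.4,-224.4,53.7];A=[3.1401,.0022,3.1053]
im=cv2.imread("pics/w6.png");H,S,V=[a.astype(int) for a in cv2.split(cv2.cvtColor(im,cv2.COLOR_BGR2HSV))]
ye=(abs(H-24)<9)&(S>150); gr=(H>50)&(H<90)&(S>60)
Yc=[];Gc=[];YL=[];GL=[]
for v in range(140,290,10):
    u=np.flatnonzero(ye[v,198:440])+198;a=wonz(P,A,[[u[0]-.5,v],[u[-1]+.5,v]],25.7)
    g=np.flatnonzero(gr[v,140:490])+140;b=wonz(P,A,[[g[0]-.5,v],[g[-1]+.5,v]],6)
    Yc.append((a[0]+a[1])/2);Gc.append((b[0]+b[1])/2);YL.append(np.hypot(*(a[1]-a[0])[:2]));GL.append(np.hypot(*(b[1]-b[0])[:2]))
for nm,c,l in(("carrier",Yc,YL),("dock",Gc,GL)):
    c=np.array(c);p=np.polyfit(c[:,0]-500,c[:,1],1);print(nm,"yaw %.4f y@500 %.2f y@555 %.2f"%(p[0],p[1],np.polyval(p,55)),"x",c[[0,-1],0].round(0),"width",np.round(l,1)[::5])
im=cv2.imread("pics/top6.png")
# front end of yellow vs dock in top view: dock far plate edge x=230, carrier front 170 hidden by fork; rear edges
H,S,V=[a.astype(int) for a in cv2.split(cv2.cvtColor(im,cv2.COLOR_BGR2HSV))]
print([V[300:335,u].tolist() for u in(380,385)])
print("cw front z50.. ",wonz(P,A,[[318,130.5]],17.7+44).round(1))
E
```

```text
carrier yaw -0.0387 y@500 -221.86 y@555 -223.99 x [490. 557.] width [98.8 99.  98.6]
dock yaw -0.0382 y@500 -222.82 y@555 -224.93 x [491. 566.] width [140.  139.9 139.8]
[[54, 49, 52, 59, 52, 49, 55, 56, 62, 53, 57, 56, 60, 64, 61, 71, 69, 72, 74, 71, 73, 75, 70, 74, 78, 82, 74, 55, 65, 90, 106, 118, 108, 117, 116], [115, 115, 107, 100, 79, 57, 45, 43, 40, 40, 39, 38, 42, 41, 40, 34, 39, 43, 46, 39, 43, 46, 48, 50, 56, 70, 82, 61, 59, 82, 105, 112, 111, 111, 113]]
cw front z50..  [[ 483.4 -220.9   61.7]]
```

Request:
{"method": "apply_moves", "body": {"series": "0.01 -0.005 0.01 0.0004 0 0;0.015 -0.007 0.03 0 0 0;0.015 -0.007 0.05 0 0 0;0.005 -0.003 0.06 0 0 0;0 0 0.06 0 0 0;0 0 0.04 0 0 0;0 0 0.025 0 0 0;0 0 0.012 0 0 0;0 0 0.005 0 0 0;0 0 0 0 0 0;0 0 0 0 0 0"}}

```text
time: 36.2
tcp_pos: [555.6, -225.3, 42.0]
tcp_rot: [3.141, 0.002, 3.105]
force: [0.0, 0.4, -7.2]
finger_gap: 29.4
gripper_force: 71.5
```

```bash
python3 - <<'E'
from lean import *
look(["top","top"])
delta([555.5,-224.9,41.1],np.pi-.038)
E
```

```text
36.200 top [6.8200e-02 1.2717e+00 2.3000e+02 2.1650e+02] phi 0.0000
36.250 top [6.9100e-02 1.2682e+00 2.3000e+02 2.1350e+02] phi -0.0001
36.3 [ 555.55 -225.32   42.1 ] [3.1408e+00 2.3000e-03 3.1052e+00] [ 0.63  0.55 -0.39  1.83  0.28  0.81  1.64] shift [0.0018 0.0105 0.025 ] turn [0.0005 0.0015 0.001 ] F [ 0.1  0.4 -6.9] [0.066 0.065 0.004] gap 29.468452855935563
```

Still hanging about 1 mm up, with the damper propped by the fork. Lowering slowly.

Request:
{"method": "apply_moves", "body": {"series": "0 0.005 0.006 0 0 0;0 0.005 0.006 0 0 0;0 0 0.006 0 0 0;0 0 0.006 0 0 0;0 0 0.006 0 0 0;0 0 0.005 0 0 0;0 0 0 0 0 0;0 0 0 0 0 0"}}

```text
time: 36.97
tcp_pos: [555.5, -224.7, 41.2]
tcp_rot: [3.141, 0.002, 3.105]
force: [-3.9, 1.6, -0.0]
finger_gap: 28.8
gripper_force: 72.4
```

```bash
python3 - <<'E'
from lean import *
look(["top"])
delta([555.5,-224.9,41.1],np.pi-.038)
E
```

```text
36.967 top [7.1300e-02 1.2972e+00 2.3000e+02 2.1300e+02] phi -0.0001
37.0167 [ 555.48 -224.79   41.2 ] [3.1410e+00 1.9000e-03 3.1054e+00] [ 0.63  0.55 -0.39  1.83  0.28  0.81  1.63] shift [-0.0007 -0.0028  0.0025] turn [0.0004 0.0012 0.0011] F [-3.2  2.   0.8] [ 0.175  0.667 -0.038] gap 29.184301924690846
```

Request:
{"method": "apply_moves", "body": {"series": "0 0 0 0 0 0;0 0 0 0 0 0;0 0 0 0 0 0;0 0 0 0 0 0;0 0 0 0 0 0;0 0 0 0 0 0;0 0 0 0 0 0;0 0 0 0 0 0", "jaw": 0}}

```text
time: 37.68
tcp_pos: [555.5, -224.9, 40.5]
tcp_rot: [3.141, 0.002, 3.105]
force: [-0.7, -0.3, 0.6]
finger_gap: 84.9
gripper_force: 0.0
```

```bash
python3 - <<'E'
from lean import *
look(["top"])
delta([555.5,-224.9,41.1],np.pi-.038)
E
```

```text
37.683 top [7.0700e-02 1.4606e+00 2.3000e+02 2.1350e+02] phi 0.0000
37.7333 [ 555.44 -224.88   40.51] [3.1407e+00 2.0000e-03 3.1052e+00] [ 0.63  0.55 -0.39  1.83  0.28  0.81  1.63] shift [-0.0016 -0.0003 -0.0147] turn [0.0006 0.0013 0.001 ] F [0.2 1.2 0.9] [-0.003  0.036  0.023] gap 85.54238446128379
```

Released. I'll rise straight up, then check the placing.

Request:
{"method": "apply_moves", "body": {"series": "0 0 -0.1 0 0 0;0 0 -0.3 0 0 0;0 0 -0.5 0 0 0;0 0 -0.6 0 0 0;0 0 -0.6 0 0 0;0 0 -0.6 0 0 0;0.1 0 -0.5 0 0 0;0.2 0 -0.4 0 0 0;0.2 0 -0.2 0 0 0;0.1 0 -0.1 0 0 0;0 0 0 0 0 0;0 0 0 0 0 0"}}

```text
time: 38.73
tcp_pos: [530.4, -224.2, 196.0]
tcp_rot: [3.141, 0.001, 3.105]
force: [0.2, -0.1, -0.7]
finger_gap: 85.2
gripper_force: 0.0
```

```bash
python3 - <<'E'
from h import *
s=r.read_state();P,A=s["tcp_pos"],s["tcp_rot"];print(s["time"],P.round(1),A.round(4))
w=r.camera("wrist");im=w[:,:,::-1].copy();cv2.imwrite("pics/w7.png",im)
H,S,V=[a.astype(int) for a in cv2.split(cv2.cvtColor(im,cv2.COLOR_BGR2HSV))]
ye=(abs(H-24)<9)&(S>130); gr=(H>50)&(H<90)&(S>60)
C=[];G=[]
for v in range(190,300,8):
    u=np.flatnonzero(ye[v,200:440])+200;g=np.flatnonzero(gr[v,150:490])+150
    if len(u)<2 or len(g)<2: continue
    a=wonz(P,A,[[u[0]-.5,v],[u[-1]+.5,v]],14);b=wonz(P,A,[[g[0]-.5,v],[g[-1]+.5,v]],6)
    C.append(a.mean(0));G.append(b.mean(0))
for nm,c in(("carrier",C),("dock",G)):
    c=np.array(c);p=np.polyfit(c[:,0]-555,c[:,1],1);print(nm,"yaw %.4f y@555 %.2f"%tuple(p))
u=317
print([(v,H[v,u],S[v,u],V[v,u]) for v in range(50,110)])
E
```

```text
38.7333 [ 530.4 -224.2  196. ] [3.1407e+00 1.2000e-03 3.1048e+00]
carrier yaw -0.0372 y@555 -224.47
dock yaw -0.0386 y@555 -225.01
[(50, np.int64(17), np.int64(99), np.int64(177)), (51, np.int64(18), np.int64(100), np.int64(174)), (52, np.int64(17), np.int64(101), np.int64(174)), (53, np.int64(18), np.int64(104), np.int64(177)), (54, np.int64(17), np.int64(98), np.int64(179)), (55, np.int64(18), np.int64(94), np.int64(166)), (56, np.int64(14), np.int64(42), np.int64(104)), (57, np.int64(126), np.int64(15), np.int64(83)), (58, np.int64(173), np.int64(11), np.int64(89)), (59, np.int64(15), np.int64(6), np.int64(88)), (60, np.int64(15), np.int64(18), np.int64(87)), (61, np.int64(0), np.int64(9), np.int64(87)), (62, np.int64(135), np.int64(6), np.int64(81)), (63, np.int64(110), np.int64(43), np.int64(89)), (64, np.int64(17), np.int64(159), np.int64(149)), (65, np.int64(20), np.int64(177), np.int64(179)), (66, np.int64(24), np.int64(163), np.int64(186)), (67, np.int64(23), np.int64(168), np.int64(158)), (68, np.int64(20), np.int64(147), np.int64(73)), (69, np.int64(124), np.int64(32), np.
[... 1239 characters left out ...]
4(19), np.int64(81)), (96, np.int64(0), np.int64(16), np.int64(81)), (97, np.int64(165), np.int64(13), np.int64(81)), (98, np.int64(0), np.int64(15), np.int64(84)), (99, np.int64(165), np.int64(18), np.int64(84)), (100, np.int64(0), np.int64(0), np.int64(82)), (101, np.int64(160), np.int64(9), np.int64(84)), (102, np.int64(165), np.int64(12), np.int64(84)), (103, np.int64(20), np.int64(9), np.int64(88)), (104, np.int64(0), np.int64(6), np.int64(82)), (105, np.int64(165), np.int64(6), np.int64(82)), (106, np.int64(168), np.int64(15), np.int64(87)), (107, np.int64(165), np.int64(18), np.int64(83)), (108, np.int64(150), np.int64(6), np.int64(79)), (109, np.int64(0), np.int64(12), np.int64(82))]
```

View pics/w7.png

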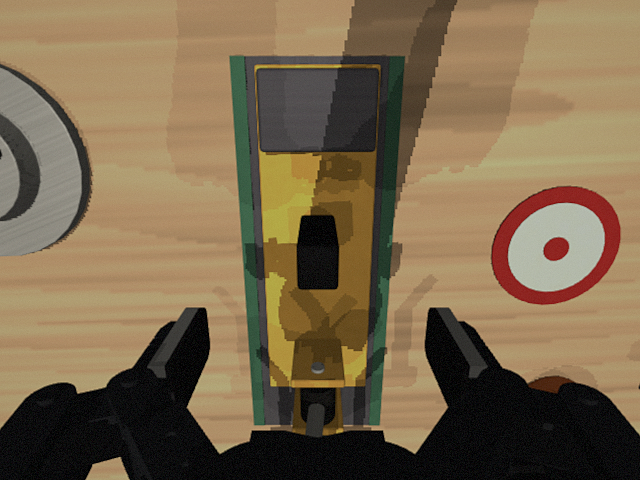

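```bash
python3 - <<'E'
from h import *
P=[530.4,-224.2,196.0];A=[3.1407,.0012,3.1048]
print(wonz(P,A,[[317,55.8]],6).round(2),wonz(P,A,[[317,63.4],[317,64]],14).round(2))
from lean import *
for n in("top","side"):
    im=r.camera(n);cv2.imwrite(f"pics/{n}8.png",im[:,:,::-1])
t=cv2.imread("pics/top8.png")[180:345,350:450];s=cv2.imread("pics/side8.png")[150:315,260:430]
cv2.imwrite("pics/c8.png",cv2.resize(np.hstack([t,s]),None,fx=2.9,fy=2.9))
E
```

```text
[[ 410.78 -219.2     6.  ]] [[ 417.11 -219.45   14.  ]
 [ 417.54 -219.46   14.  ]]
```

```bash
python3 - <<'E'
from lean import *
s=dict(r.read_state());print(s["time"],s["force"].round(1))
s["tcp_pos"]=np.array([555.5,-224.9,41.1]);s["tcp_rot"]=np.array([3.1408,.002,3.1052])
print(measure("top",s,cv2.imread("pics/top8.png")[:,:,::-1].copy()))
print(r.sign_off())
E
```

```text
38.8833 [ 0.2 -0.4 -1.4]
(np.float64(0.07082335166321575), np.float64(1.4293093425574215), np.float64(229.99999999999986), 215.0)
the job is handed in; nothing more can be done
None
```

The job is handed in at about 39 s: the damper was held balanced over the scan pad for about 7 s (largest lean measured on the whole carry 0.08 rad), and the carrier now stands released in the green dock, within about 1.5 mm of its place and square, with the damper propped by the green fork.

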